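# Fish the egg ring out of the griddle gap

### The job

An egg ring has dropped on edge into the narrow gap between the griddle and its heat-shield cheek, too tight and too hot for fingers. Take the T-handled hook from the steel pan, fish the ring out with it and lower it, without dropping it, into the open tilt-out bin; unhook it there and lay the hook back across the pan's long rims. Never touch the ring with the fingers; leave the bin open and the turner, creamer and pinch bowl where they are.

Things in the scene. Friction and masses are not known exactly. Their poses are not given: they have to be found in the camera images.
- surround: Fixed black granite surround of the griddle. Origin on the counter; x along the gap (away from the worker's side), y across it to the left, z up. The griddle inside stands loose and is not measured: it sits up to 5 mm off to either side in y. All tops are 115 mm high. Granite reaches x 170, y 63 and y -296; griddle front and knobs x -167 mm. Feel or look for the gap's walls.
- gap (a point): Point 115 mm above the surround's origin, same axes. The gap is a slot in the griddle, between its body (right) and its 8 mm heat-shield cheek (left): 32 mm wide (y), 260 long (x -130 to 130), 115 deep; plumb walls, closed ends, its floor is the counter. Its true middle line lies -5 to +5 mm from this point in y, different each time and not given.
- ring: Dropped egg ring: plain steel band, outside diameter 96, 16 wide along its axis, wall 2.5 mm, 80-150 g. Origin at its centre, its y is its axis. Stands on edge on the gap's floor, parallel to it, within 60 mm of its mid-length; the 16 mm left over is shared unevenly, 2 to 14 mm on either side; often one side only admits the rod. Its top is 19 mm below the gap's mouth. Rolls and slides easily.
- hook: Hook, 160 g: white bar handle 130 x 24 x 26 mm with flat sides, origin at its centre, x along it, z up. A 6 mm steel rod goes straight down from its middle, then bends towards +x: its centre line passes (x, z) = (0,-92) (3,-98) (9,-100) (16,-98) and ends at (23,-92) mm, 3 mm radius round end. Hangs with the handle flat across the pan's rims; grasp the 24 mm width from above.
- hook_bend (a point): Point on top of the hook's bend where a hung ring rests: 9 mm along the hook's x and 97 mm below the handle's centre. Axes as the hook's.
- pan: Fixed steel steam pan, open on top, rim 176 mm long (its x) by 108 wide (its y), 150 high; inside 158 x 90 mm, floor 3 mm thick. Origin: centre of its underside. The hook's handle lies across the two long rims (along the pan's y, tip to +y), within 30 mm of the middle, its centre 163 mm above the counter, the rod hanging inside.
- bin_case: Fixed case of the beige plastic tilt-out bin, 115 deep (x 0 to 115), 172 wide (y -86 to 86), 135 mm high, roofed from x 30 back. Origin on the counter, middle of its front edge; x into the case, z up. The tub's hinge line runs along y, 6 mm above the origin.
- bin (a joint): Tilt of the bin's tub: 0 shut, grows as the top of its front panel swings out to the case's -x, stop at 0.8 rad. Starts open, 0.6 to 0.75 rad, and friction (0.5 N m) holds it there.
- bin_corner (a point): Inside the tub, middle of the corner of front panel and floor, 4 mm off the hinge line. Axes turn with the tub: x along its floor to the back, y along the hinge, z up the front panel. Inside 150 mm wide (y), 92 deep (x); front panel 116 high, back wall 51, sides stepping between. Let down in front of the case, broad side to the panel, the ring comes to rest against the panel.
- turner: Bystander: teal silicone turner, 220 mm long, 20 mm high, flat on the griddle's plate (115 mm up). Origin on its underside near mid-length, x towards its blade.
- creamer: Bystander: white ceramic creamer, 62 mm wide, 70 mm high, handle reaching 52 mm to its +y. Origin at the centre of its underside.
- pinch_bowl: Bystander: glass pinch bowl, 72 mm across, 32 mm high. Origin at the centre of its underside.

How it is judged:
By the outcome, as a careful person would: the job done as asked, in the order asked, and still so for the second after the job is handed in, with the robot touching nothing.
It also fails if it takes over 72 s, if anything falls off the work surface, if the arm or the gripper's body presses on something with over 40 N, if the wrist force passes 120 N, or if a joint passes its speed limit or range.

### The arm

A 6-joint arm with a two-finger parallel gripper is mounted at the origin on the work surface. World frame = base frame: x ahead of the robot, y to its left, z up, the work surface at z = 0. Lengths are in m, angles in degrees, forces in N, time in s.
With the tool pointing down it reaches from about 0.4 to 0.825 m from the base axis. Payload 7 kg.
Tool frame: the origin (TCP) lies at the very end of the fingers, on their centre line; the grasp point (between the pads) lies 19 mm behind it; x points along the fingers, y is the direction in which the jaws open and shut, and the axes are right-handed (so a half turn about x gives the same grasp; the last joint's range is limited). The gripper opens to 88 mm and grips with 3 to 60 N. Pads are 19 mm wide; open, the fingers measure 130 mm over their backs; the gripper's body (78 mm by 193 mm) begins 47 mm behind the grasp point.
Start: joints at [79.704, 20.546, 0.682, 0, -70.136, -16.507], TCP at [0.304, 0.602, 0.194] pointing down, gripper open.
Joint ranges: [-176.03, 176.03], [-82.01, 121.73], [-58.28, 71.71], [-173.87, 95.51], [-174.79, -0.11], [-173.66, 173.66]. Speed limits (degrees/s): [136.94, 136.94, 172.46, 180, 180, 180].

### API

Orientations are given as [roll, pitch, yaw] about the fixed x, y, z axes, in that order (R = Rz(yaw) Ry(pitch) Rx(roll)).
In Python, from plant import * gives the robot as it stands. The module is installed in compiled form; this text tells all that it offers.
- The arm moves only by the shell command python3 -m creep 'ROWS' [FORCE]. ROWS is a JSON object of lists of equal length, an entry for each row: "jaw": the closure, from -1 (fully open) to 1 (shut); "translation": the shift along the tool's x, y, z in m, a list of three; "roll": the turn about the tool's x in rad. A call has exactly 10 rows; each row shifts and turns the commanded pose from where the row before left it, along the tool's axes as they then stand; what a row does not reach is not made up. A row lasts 1/10 s, in which the tool goes at most 50 mm and 8.59 degrees, less where a joint would pass 70% of its speed; a pose out of reach is approached as far as the arm can. A call with a gripper value outside its range is refused whole. The fingers move at their own pace and stop on an object; FORCE is the grip in N (left out, the last holds). Time passes only in rows, so rows that do not move let the fingers close, or fill a call up. It gives the time, the measured TCP pose, the force and the opening at its end, in the units of the state.
- get_state(): the state, without advancing time (a new reading comes with each control period).
- capture(name): name is "scene" or "top" or "wrist"; returns a dict with "image" (480x640x3 uint8, red, green, blue), "fovy" (degrees; the focal length in pixels is half the picture's height over the tangent of half this angle, whatever the lens; pixels are square), "cx", "cy" (the principal point, pixels), "pose" (4x4, takes a point from camera to world coordinates); the wrist camera has in their place "tool_from_camera" (4x4, takes a point from camera to tool coordinates, whose origin is the TCP and whose axes are the tool frame's). Camera axes: x right, y up, looking along -z (the intrinsics and any distortion apply to the point x, -y, -z); pixel columns grow to the right and rows downward; lengths in m; the calibration is good to about 2 mm. The wrist camera is an equidistant fisheye: a pixel r from the principal point sees the ray r / f radians off the axis. A picture is of the moment at which its call begins: read the wrist's pose just before it. There is no depth.
- close_job(): hands the job in, once; it reports no verdict.
The state is a dict: "time_s": time; "joints": joint angles; "qd": joint speeds; "joint_torque": joint torques, N m; "tcp_pos": TCP position; "eef_rot": TCP orientation; "contact_force": force on the tool from outside, world axes, zero at the start; "moment": the same for the moment, N m; "gripper_width": finger opening in m.
Only numpy, scipy, OpenCV 4.12 (cv2) and the standard library are available. Lean on these libraries where they do the work, as an engineer would, in place of code of your own. Each camera call takes 0.05 s, during which the arm holds its last target.

## Working session

There is one attempt and no reset: what is moved stays moved. The work goes in short steps, Python scripts to look and compute and a shell command to move; the robot and the scene stay as the last step left them, time stands still between calls to the robot, and variables do not carry over. Pictures are saved under pics/ and viewed, and the job is handed in when it is done.

```bash
mkdir -p pics; ls
python3 - <<'E'
from plant import *
import cv2,numpy as np,json
print(get_state())
for n in ["scene","top","wrist"]:
    c=capture(n); cv2.imwrite(f"pics/{n}0.png",c["image"][:,:,::-1])
    print(n,{k:np.round(v,4).tolist() for k,v in c.items() if k!="image"})
E
```

```text
pics
{'time_s': 0.0, 'joints': array([ 7.97020524e+01,  2.05924672e+01,  6.36088212e-01, -2.29412200e-02,
       -7.01353447e+01, -1.65048456e+01]), 'qd': array([-0.02664937, -0.0382265 , -0.05577049, -0.00504373, -0.0119395 ,
       -0.03210442]), 'joint_torque': array([ 1.89504637e-03, -5.82719493e+01,  2.93047714e+01,  6.99716493e+00,
        7.00741162e-03, -1.53486058e-04]), 'tcp_pos': array([0.30416188, 0.60199558, 0.19301979]), 'eef_rot': array([  93.27539723,   89.90577428, -113.53520867]), 'contact_force': array([-0.42337346, -0.8721021 , -0.1759797 ]), 'moment': array([-0.03621184,  0.00261257,  0.00261688]), 'gripper_width': 0.08775241431259635}
scene {'fovy': 45.467, 'cx': 319.692, 'cy': 243.462, 'pose': [[-0.8146, -0.4764, 0.3307, 0.9728], [0.5797, -0.6853, 0.4407, 0.591], [0.0166, 0.5508, 0.8345, 1.2801], [0.0, 0.0, 0.0, 1.0]]}
top {'fovy': 54.8644, 'cx': 320.1203, 'cy': 234.0882, 'pose': [[0.026, 0.9902, -0.137, 0.3943], [-0.9997, 0.0258, -0.0031, -0.0009], [0.0005, 0.137, 0.9906, 1.0086], [0.0, 0.0, 0.0, 1.0]]}
wrist {'fovy': 65.7065, 'cx': 317.626, 'cy': 239.6652, 'tool_from_camera': [[-0.0005, 0.2968, -0.9549, -0.1893], [1.0, -0.0001, -0.0005, 0.0008], [-0.0003, -0.9549, -0.2968, -0.0804], [0.0, 0.0, 0.0, 1.0]]}
```

View pics/scene0.png

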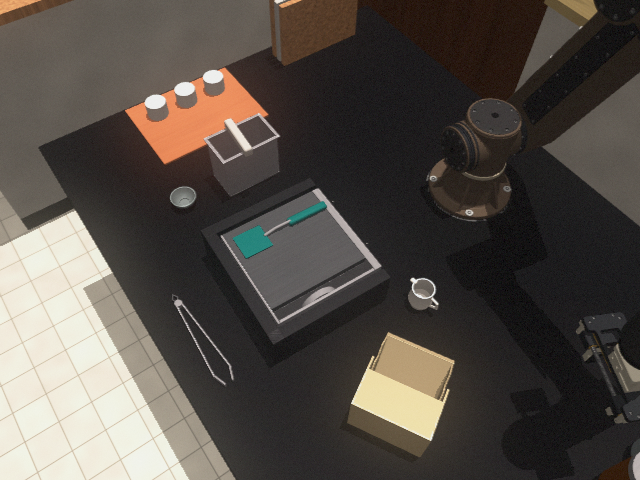

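View pics/top0.png

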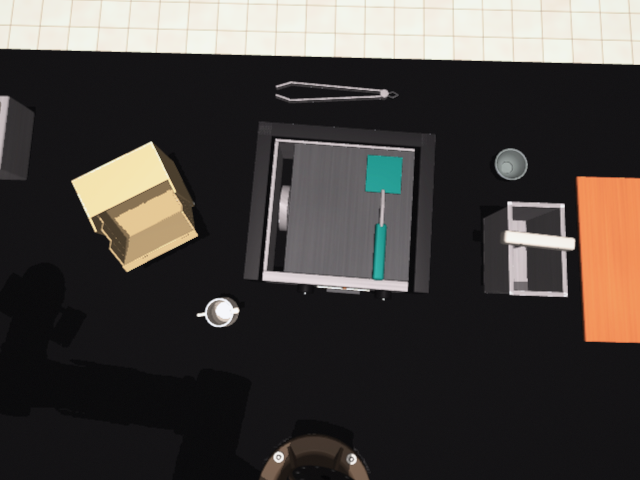

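View pics/wrist0.png

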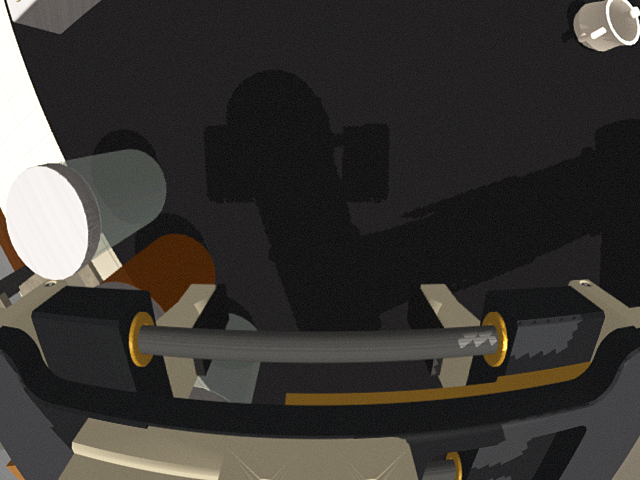

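```bash
cat > h.py <<'E'
from plant import *
import cv2,numpy as np
from scipy.spatial.transform import Rotation as Rn
def cap(n,name=None):
    c=capture(n)
    if name: cv2.imwrite(f"pics/{name}.png",c["image"][:,:,::-1])
    return c
def f_of(c): return 240/np.tan(np.radians(c["fovy"])/2)
def ray(c,u,v):
    d=np.array([(u-c["cx"])/f_of(c),-(v-c["cy"])/f_of(c),-1.])
    P=np.array(c["pose"]); return P[:3,3],P[:3,:3]@d
def onz(c,u,v,z):
    o,d=ray(c,u,v); return o+d*(z-o[2])/d[2]
def proj(c,p):
    P=np.array(c["pose"]); q=P[:3,:3].T@(np.asarray(p,float)-P[:3,3]); f=f_of(c)
    return np.array([c["cx"]+f*q[0]/-q[2],c["cy"]-f*q[1]/-q[2]])
def tool():
    s=get_state(); r=Rn.from_euler('xyz',s["eef_rot"],degrees=True).as_matrix(); return s["tcp_pos"],r,s
def wproj(c,p,t,R):
    M=np.array(c["tool_from_camera"]); q=R.T@(np.asarray(p,float)-t); q=M[:3,:3].T@(q-M[:3,3])
    th=np.arctan2(np.hypot(q[0],q[1]),-q[2]); ph=np.arctan2(-q[1],q[0]); f=f_of(c)
    return np.array([c["cx"]+f*th*np.cos(ph),c["cy"]+f*th*np.sin(ph)])
def wray(c,u,v,t,R):
    M=np.array(c["tool_from_camera"]); f=f_of(c); dx,dy=u-c["cx"],v-c["cy"]; r=np.hypot(dx,dy); th=r/f
    d=np.array([np.sin(th)*dx/r,-np.sin(th)*dy/r,-np.cos(th)])
    return t+R@M[:3,3], R@M[:3,:3]@d
def wonz(c,u,v,t,R,z):
    o,d=wray(c,u,v,t,R); return o+d*(z-o[2])/d[2]
def crop(img,x0,y0,x1,y1,k,name):
    im=cv2.resize(img[y0:y1,x0:x1],None,fx=k,fy=k,interpolation=cv2.INTER_CUBIC)
    im=np.clip(im.astype(float)*1.3+10,0,255).astype(np.uint8)
    cv2.imwrite(f"pics/{name}.png",im[:,:,::-1])
E
python3 - <<'E'
from h import *
c=cap("top"); im=c["image"]
crop(im,235,115,445,305,3,"t_grid"); crop(im,475,190,605,310,5,"t_pan"); crop(im,65,135,215,285,4,"t_bin")
c=cap("scene"); im=c["image"]
crop(im,195,180,395,345,4,"s_grid"); crop(im,340,325,460,460,4,"s_bin"); crop(im,190,100,300,200,5,"s_pan")
E
```

```text
(no output)
```

View pics/t_grid.png

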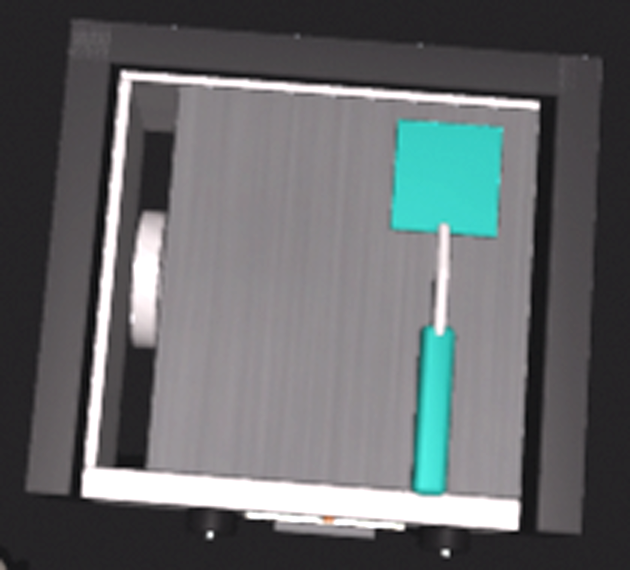

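View pics/t_pan.png

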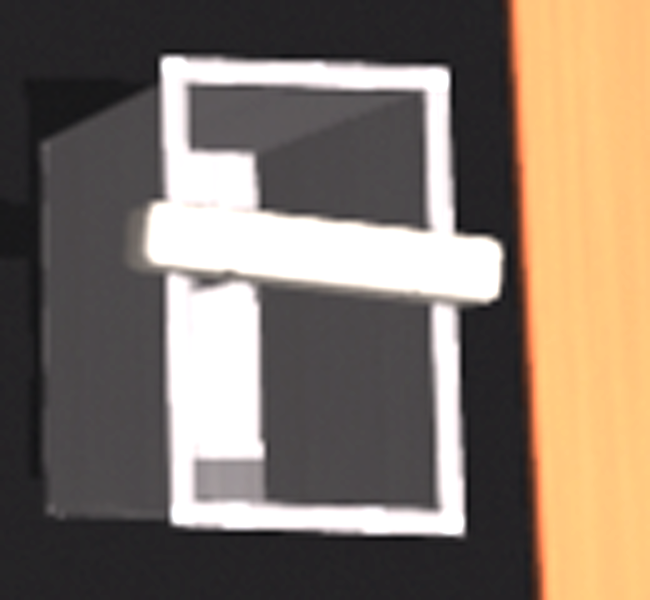

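View pics/t_bin.png

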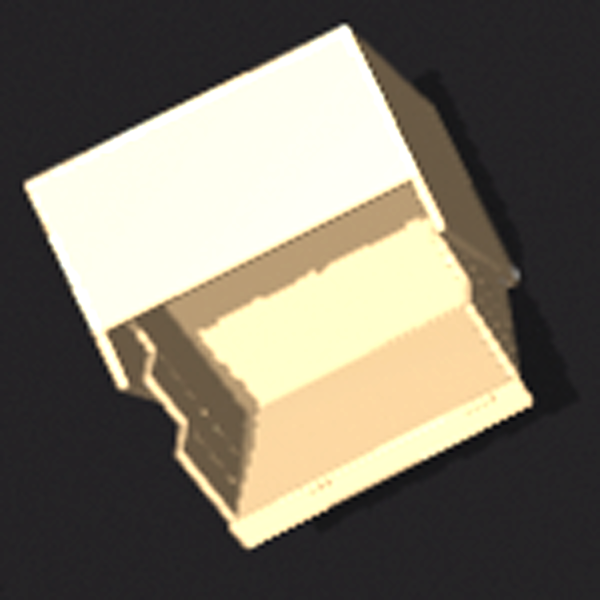

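View pics/s_grid.png

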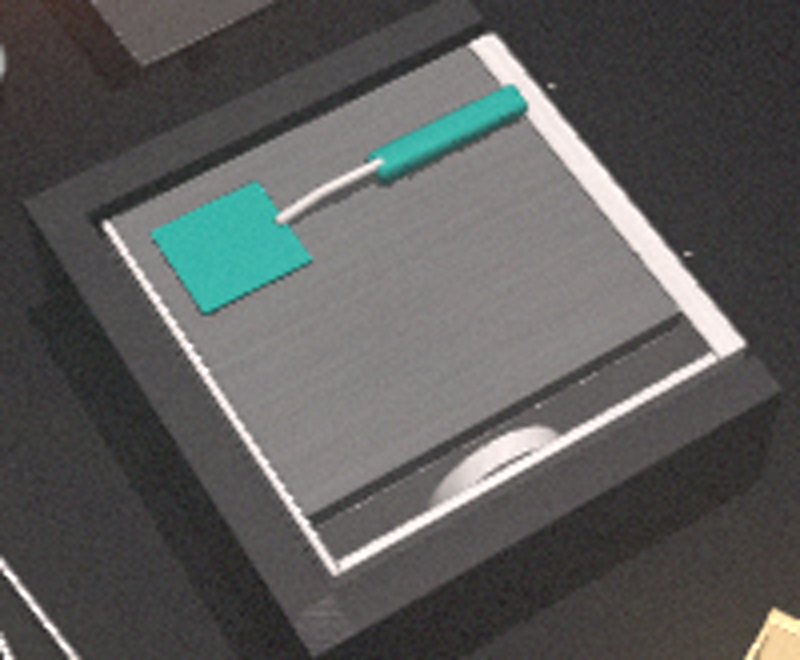

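View pics/s_bin.png

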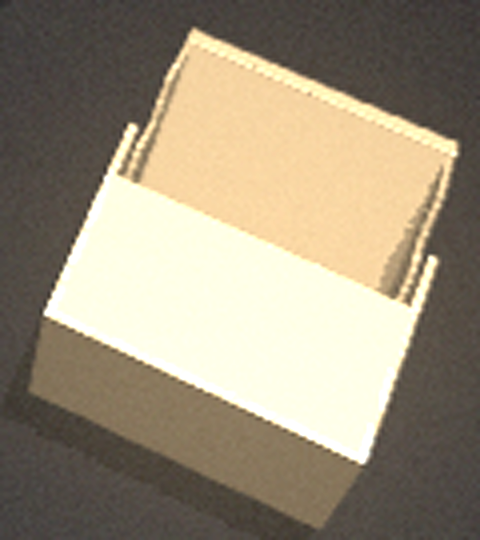

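View pics/s_pan.png

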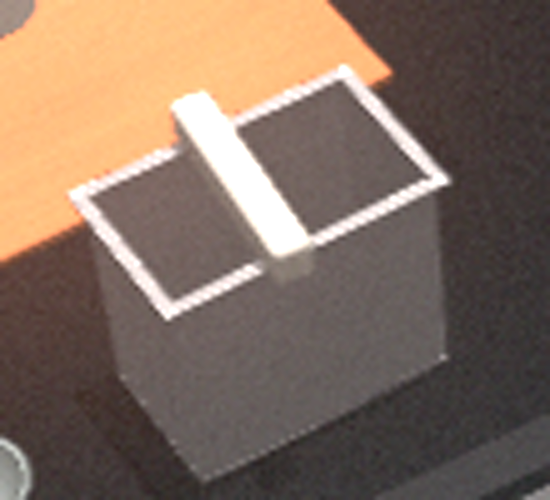

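Run:
```python
from h import *
np.set_printoptions(precision=4,suppress=True)
c=cap("top"); s=cap("scene")
T=lambda x,y,k,ox,oy,z,cc=c: onz(cc,ox+(x+.5)/k-.5,oy+(y+.5)/k-.5,z)
G=lambda x,y,z=.115:T(x,y,3,235,115,z)
for n,p in dict(gLB=(72,18),gLF=(25,492),gRB=(603,58),gRF=(580,533),panelLF=(82,497),panelRF=(519,529),cheekB=(128,80),cheekF=(95,468),bodyB=(180,88),bodyF=(147,470)).items(): print(n,G(*p))
print("ring top edges")
for p in [(136,212),(163,212),(132,278),(157,278),(132,345),(156,345)]: print(G(*p,.096))
P=lambda x,y,z:T(x,y,5,475,190,z)
print("pan");a=[P(*p,.15) for p in [(163,58),(447,68),(463,533),(172,525)]];print(np.array(a),np.mean(a,0))
a=[P(*p,.176) for p in [(150,203),(500,240),(497,302),(147,262)]];print("handle",np.array(a),np.mean(a,0))
B=lambda x,y,z:T(x,y,4,65,135,z)
for n,p in dict(BL=(25,185),BR=(347,27),roofFL=(107,333),roofFR=(413,181),sideFL=(123,390),sideFR=(441,231)).items(): print(n,B(*p,.135))
for z in (.09,.1,.11): print("panel top",z,B(232,530,z),B(250,548,z),B(530,402,z),B(520,380,z))
t,R,st=tool(); print(t,R)
```

```text
gLB [0.7458 0.1319 0.115 ]
gLF [0.4274 0.148  0.115 ]
gRB [ 0.7272 -0.2252  0.115 ]
gRF [ 0.4106 -0.2079  0.115 ]
panelLF [0.4252 0.1113 0.115 ]
panelRF [ 0.4121 -0.1689  0.115 ]
cheekB [0.7035 0.0926 0.115 ]
cheekF [0.444  0.1038 0.115 ]
bodyB [0.6989 0.0576 0.115 ]
bodyF [0.4436 0.0703 0.115 ]
ring top edges
[0.6179 0.0856 0.096 ]
[0.6184 0.0674 0.096 ]
[0.5726 0.0866 0.096 ]
[0.5731 0.0698 0.096 ]
[0.5273 0.0848 0.096 ]
[0.5277 0.0689 0.096 ]
pan
[[ 0.5852 -0.3508  0.15  ]
 [ 0.5841 -0.4581  0.15  ]
 [ 0.4095 -0.456   0.15  ]
 [ 0.4097 -0.3489  0.15  ]] [ 0.4971 -0.4035  0.15  ]
handle [[ 0.5254 -0.3339  0.176 ]
 [ 0.5151 -0.4606  0.176 ]
 [ 0.4924 -0.4584  0.176 ]
 [ 0.5037 -0.3322  0.176 ]] [ 0.5091 -0.3963  0.176 ]
BL [0.6066 0.4873 0.135 ]
BR [0.6901 0.3374 0.135 ]
roofFL [0.5351 0.4408 0.135 ]
roofFR [0.6135 0.2996 0.135 ]
sideFL [0.5078 0.4306 0.135 ]
sideFR [0.5891 0.2843 0.135 ]
panel top 0.09 [0.445  0.3922 0.09  ] [0.4363 0.3825 0.09  ] [0.5129 0.2484 0.09  ] [0.5239 0.2541 0.09  ]
panel top 0.1 [0.4444 0.3879 0.1   ] [0.4358 0.3784 0.1   ] [0.5116 0.2457 0.1   ] [0.5225 0.2513 0.1   ]
panel top 0.11 [0.4439 0.3837 0.11  ] [0.4354 0.3742 0.11  ] [0.5103 0.2429 0.11  ] [0.521  0.2485 0.11  ]
[0.3043 0.6024 0.1937] [[-0.0001 -0.4509 -0.8926]
 [-0.0004 -0.8926  0.4509]
 [-1.      0.0004 -0.0001]]
```

```bash
python3 -m creep '{"jaw":[-1,-1,-1,-1,-1,-1,-1,-1,-1,-1],"translation":[[-0.005,0.025,-0.04],[-0.005,0.025,-0.04],[-0.005,0.025,-0.04],[-0.005,0.025,-0.04],[0,0.025,-0.04],[0,0.025,-0.04],[0,0.025,-0.04],[0,0.025,-0.04],[0,0.025,-0.04],[0,0.025,-0.04]],"roll":[0,0,0,0,0,0,0,0,0,0]}' 40
python3 -m creep '{"jaw":[-1,-1,-1,-1,-1,-1,-1,-1,-1,-1],"translation":[[0,0.022,-0.04],[0.01,0,0],[0.01,0,0],[0.01,0,0],[0.01,0,0],[0,0,0],[0,0,0],[0,0,0],[0,0,0],[0,0,0]],"roll":[0,0.144,0.144,0.144,0.144,0.144,0.144,0.144,0.144,0]}'
python3 - <<'E'
from h import *
np.set_printoptions(precision=4,suppress=True)
t,R,s=tool(); c=cap("wrist","w1"); print(s["joints"],t,R)
E
```

```text
time_s: 1.35
tcp_pos: [0.5494, 0.1972, 0.2143]
eef_rot: [-116.3, 90.0, 37.0]
contact_force: [1.2, 0.8, -0.2]
gripper_width: 0.0875
time_s: 2.35
tcp_pos: [0.5744, 0.1612, 0.174]
eef_rot: [40.6, 90.0, 127.6]
contact_force: [0.1, 0.2, -0.9]
gripper_width: 0.0876
[ 34.4289  14.016  -11.2487  -0.0032 -64.7354 -37.3656] [0.5744 0.1612 0.174 ] [[-0.     -0.9987  0.0513]
 [ 0.      0.0513  0.9987]
 [-1.      0.      0.    ]]
```

View pics/w1.png

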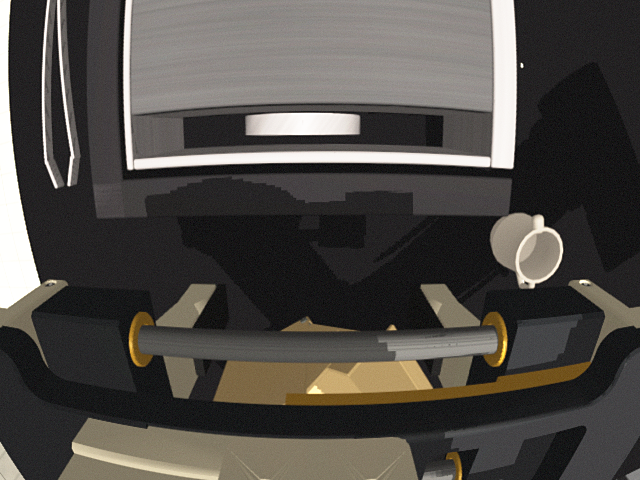

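Run:
```python
from h import *
im=cv2.imread("pics/w1.png")[:,:,::-1]
crop(im,120,95,320,185,4,"w1a"); crop(im,310,95,510,185,4,"w1b")
```

```text
(no output)
```

View pics/w1a.png

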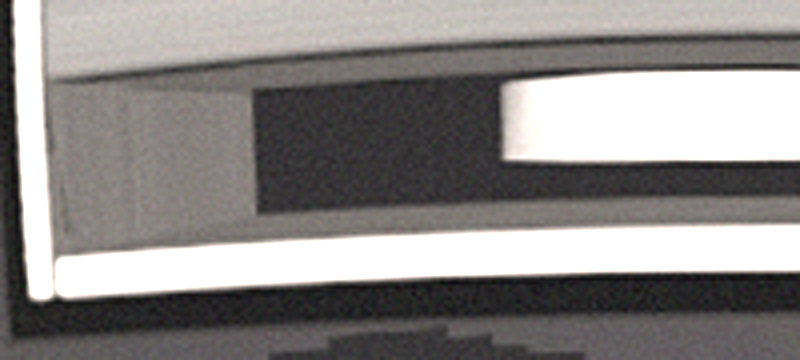

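View pics/w1b.png

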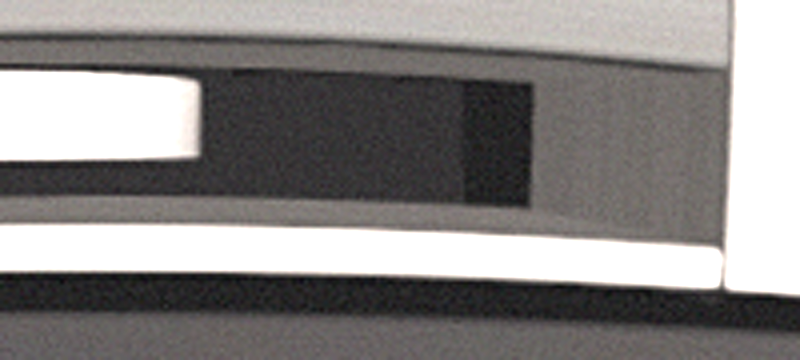

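Run:
```python
from h import *
np.set_printoptions(precision=4,suppress=True)
t,R,s=tool(); c=cap("wrist")
f=lambda x,y,ox,z,oy=95:wonz(c,ox+(x+.5)/4-.5,oy+(y+.5)/4-.5,t,R,z)
yaw=np.radians(-2.95); ex=np.array([np.cos(yaw),np.sin(yaw),0]); ey=np.array([-np.sin(yaw),np.cos(yaw),0])
for n,p in dict(bodyL=(260,64,120,.115),bodyM=(760,38,120,.115),bodyR=(520,49,310,.115),bodyRR=(720,69,310,.115),
 chL=(260,238,120,.115),chM=(760,224,120,.115),chR=(520,232,310,.115),endL=(52,165,120,.115),endR=(722,160,310,.115),
 ringTL=(505,80,120,.06),ringB=(760,70,120,.096),ringC=(760,161,120,.096),ringRt=(200,80,310,.06),
 floorB=(400,82,120,0),floorC=(400,206,120,0),floorB2=(400,76,310,0),floorC2=(400,198,310,0),granL=(450,325,120,.115)).items():
    q=f(*p); print(n,q, "along",q@ex,"across",q@ey)
for q in [(.7458,.1319,0),(.4274,.148,0),(.7272,-.2252,0),(.4106,-.2079,0)]:
    print("gran",np.array(q)@ex,np.array(q)@ey)
```

```text
bodyL [0.6603 0.0608 0.115 ] along 0.6562618145164353 across 0.09465711882136907
bodyM [0.5747 0.0641 0.115 ] along 0.570620031956484 across 0.0935684528077494
bodyR [0.4867 0.0667 0.115 ] along 0.48259723574624974 across 0.09165361980857217
bodyRR [0.4483 0.0685 0.115 ] along 0.4442111509856704 across 0.09152558732415296
chL [0.6628 0.091  0.115 ] along 0.6572616992063434 across 0.12499170156157165
chM [0.5762 0.0952 0.115 ] along 0.5705034591684297 across 0.12468167581225147
chR [0.487  0.0984 0.115 ] along 0.4813348800842278 across 0.12334843786475223
endL [0.7026 0.0733 0.115 ] along 0.697888712387453 across 0.10932728258717411
endR [0.448  0.0849 0.115 ] along 0.44301575156402767 across 0.10782331459096081
ringTL [0.6277 0.0655 0.06  ] along 0.6234918427391276 across 0.09769740567415122
ringB [0.5753 0.0686 0.096 ] along 0.5709872278681436 across 0.0981221894761322
ringC [0.5761 0.085  0.096 ] along 0.5709234484056819 across 0.11449499692210845
ringRt [0.5359 0.0705 0.06  ] along 0.5315151300579233 across 0.09798709486740023
floorB [0.6655 0.0605 0.    ] along 0.6614745134108002 across 0.09468161808685767
floorC [0.6677 0.0914 0.    ] along 0.662148441137946 across 0.12568654693367087
floorB2 [0.4794 0.0679 0.    ] along 0.47523105301741303 across 0.09243053000027773
floorC2 [0.48   0.0983 0.    ] along 0.4742884775925338 across 0.12285532949206944
granL [0.6299 0.109  0.115 ] along 0.6234075852894185 across 0.14125030028721172
gran 0.7380235221101907 0.1701074096330575
gran 0.4192168795056035 0.16979978780194144
gran 0.7378261317778744 -0.18747660991627402
gran 0.42075534649920565 -0.18649318591394537
```

```bash
python3 -m creep '{"jaw":[-1,-1,-1,-1,-1,-1,-1,-1,-1,-1],"translation":[[-0.02,0.008,-0.044],[-0.02,0.008,-0.044],[-0.02,0.008,-0.044],[0,0.008,-0.048],[0,0.008,-0.048],[0,0.008,-0.048],[0,0.008,-0.048],[0,0.008,-0.048],[0,0.008,-0.048],[0,0.008,-0.048]],"roll":[0,0,0,0,0,0,0,0,0,0.03]}' 40
python3 -m creep '{"jaw":[-1,-1,-1,-1,-1,-1,-1,-1,-1,-1],"translation":[[0,0.008,-0.048],[0,0.008,-0.024],[0,0,0],[0,0,0],[0,0,0],[0,0,0],[0,0,0],[0,0,0],[0,0,0],[0,0,0]],"roll":[0,0,0,0,0,0,0,0,0,0]}'
python3 - <<'E'
from h import *
np.set_printoptions(precision=4,suppress=True)
t,R,s=tool(); c=cap("wrist","w2"); print(s["joints"],t,R)
E
```

```text
time_s: 3.45
tcp_pos: [0.4709, -0.3041, 0.2343]
eef_rot: [-98.6, 90.0, -12.9]
contact_force: [0.2, 0.2, 0.5]
gripper_width: 0.0877
time_s: 4.45
tcp_pos: [0.4501, -0.3726, 0.234]
eef_rot: [-116.4, 90.0, -30.9]
contact_force: [-0.3, -0.1, 0.3]
gripper_width: 0.0877
[-20.4522  10.6952  -7.5706   0.0006 -71.7312  15.955 ] [ 0.4501 -0.3726  0.234 ] [[ 0.     -0.9969  0.0784]
 [-0.      0.0784  0.9969]
 [-1.     -0.     -0.    ]]
```

View pics/w2.png

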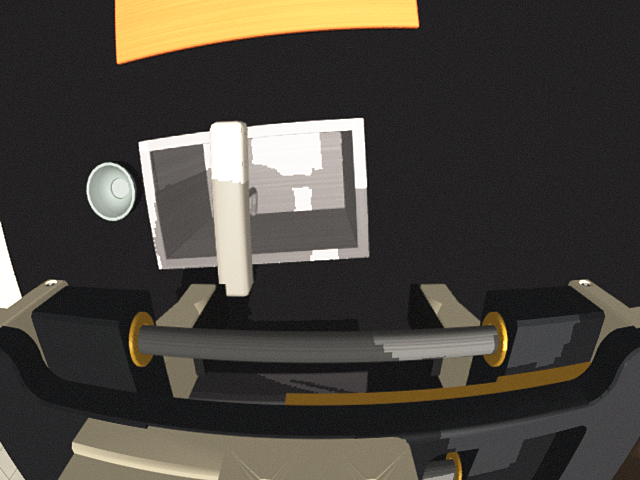

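Run:
```python
from h import *
np.set_printoptions(precision=4,suppress=True)
im=cv2.imread("pics/w2.png")[:,:,::-1]
crop(im,200,110,300,300,3,"w2a"); crop(im,235,170,285,230,10,"w2b")
t,R,s=tool(); c=cap("wrist")
h=np.array([.5091,-.3963,.163]); d=np.array([-.0815,-.9967,0])
for sg in (1,-1):
    print(sg,[wproj(c,h+sg*d*x+np.array([0,0,z]),t,R).round(0).tolist() for x,z in [(0,-.013),(0,-.092),(.009,-.1),(.023,-.092)]])
for z in(.176,): print([wonz(c,*p,t,R,z) for p in [(212,126),(246,123),(251,292),(226,294)]])
```

```text
1 [[238.0, 212.0], [254.0, 193.0], [255.0, 183.0], [254.0, 170.0]]
-1 [[238.0, 212.0], [254.0, 193.0], [256.0, 201.0], [255.0, 216.0]]
[array([ 0.5137, -0.4624,  0.176 ]), array([ 0.4901, -0.4615,  0.176 ]), array([ 0.5016, -0.3404,  0.176 ]), array([ 0.5211, -0.3399,  0.176 ])]
```

View pics/w2a.png

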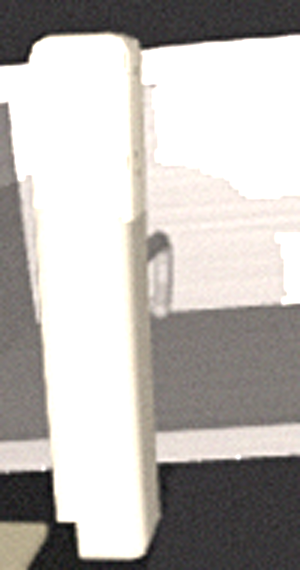

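View pics/w2b.png

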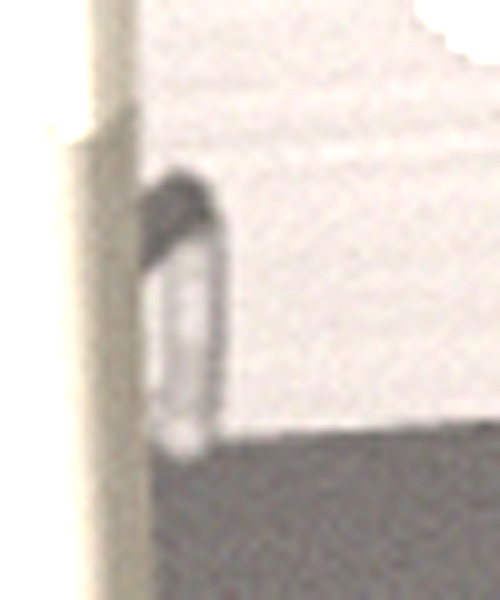

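```bash
python3 -m creep '{"jaw":[0,0,0,0,0,0,0,0,0,0],"translation":[[0,-0.03,-0.01],[0,-0.03,-0.01],[0.02,0,0],[0.02,0,0],[0.02,0,0],[0.012,0,0],[0.01,0,0],[0,0,0],[0,0,0],[0,0,0]],"roll":[0,0,0,0,0,0,0,0,0,0]}' 50
python3 -m creep '{"jaw":[1,1,1,1,1,1,1,1,1,1],"translation":[[0,0,0],[0,0,0],[0,0,0],[0,0,0],[0,0,0],[0,0,0],[0,0,0],[0,0,0],[-0.01,0,0],[-0.02,0,0]],"roll":[0,0,0,0,0,0,0,0,0,0]}' 50
```

```text
time_s: 5.55
tcp_pos: [0.5088, -0.3978, 0.1531]
eef_rot: [-116.6, 89.9, -31.1]
contact_force: [0.6, -0.1, -0.5]
gripper_width: 0.0438
time_s: 6.55
tcp_pos: [0.5074, -0.3969, 0.1812]
eef_rot: [67.4, 89.8, 152.9]
contact_force: [0.3, -0.1, 0.3]
gripper_width: 0.0002
```

Run:
```python
from h import *
t,R,s=tool(); cap("wrist","w3"); c=cap("top","t3"); crop(c["image"],450,170,620,320,4,"t3a");c=cap("scene","s3"); crop(c["image"],150,60,330,210,4,"s3a")
```

```text
(no output)
```

View pics/w3.png

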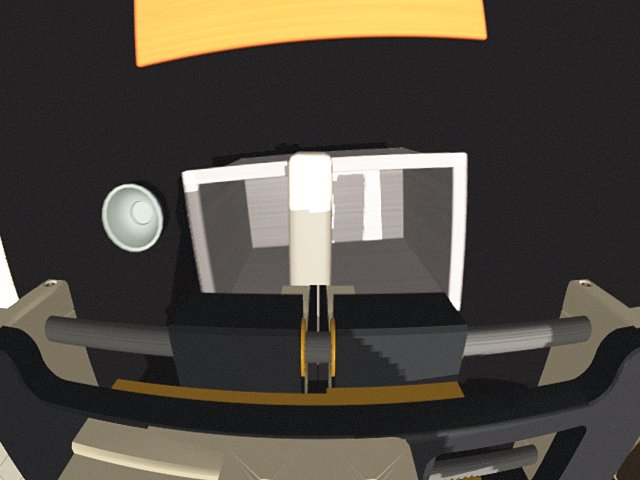

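View pics/s3a.png

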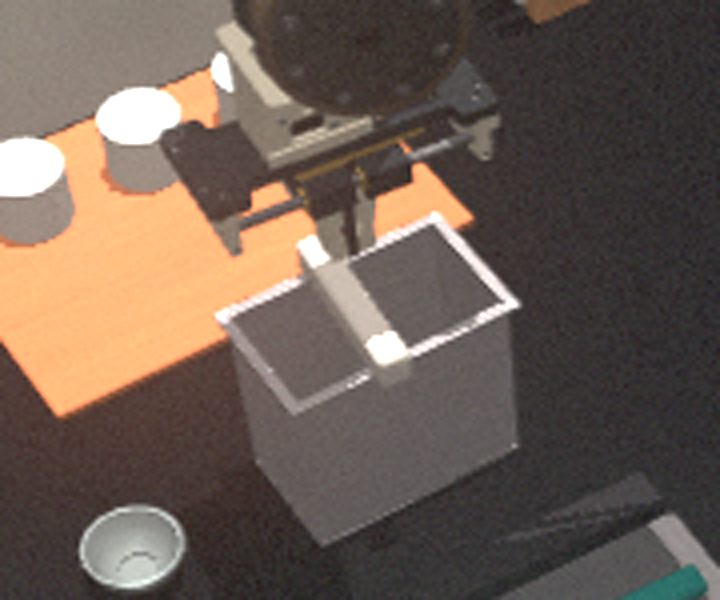

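```bash
python3 -m creep '{"jaw":[0,0,0,0,0,0,0,0,0,0],"translation":[[0,0,0],[0,0,0],[0,0,0],[0,0,0],[0,0,0],[0,0,0],[0.01,0,0],[0.01,0,0],[0.01,0,0],[0,0,0]],"roll":[0,0,0,0,0,0,0,0,0,0]}' 50
python3 -m creep '{"jaw":[1,1,1,1,1,1,1,1,1,1],"translation":[[0,0,0],[0,0,0],[0,0,0],[0,0,0],[0,0,0],[0,0,0],[0,0,0],[0,0,0],[0,0,0],[0,0,0]],"roll":[0,0,0,0,0,0,0,0,0,0]}' 50
```

```text
time_s: 7.7
tcp_pos: [0.507, -0.3967, 0.1494]
eef_rot: [64.9, 89.8, 150.3]
contact_force: [0.2, 0.4, -0.2]
gripper_width: 0.0437
time_s: 8.7
tcp_pos: [0.5082, -0.3974, 0.152]
eef_rot: [-35.5, 90.0, 49.9]
contact_force: [-0.1, 0.6, 0.4]
gripper_width: 0.0001
```

Run:
```python
from h import *
t,R,s=tool(); c=cap("scene","s4"); crop(c["image"],190,90,290,165,8,"s4a"); print(s["gripper_width"],proj(c,t),t); 
c=cap("top","t4"); crop(c["image"],450,170,620,320,4,"t4a"); print(proj(c,t))
```

```text
0.00011073869333261694 [239.86989427 139.67095106] [ 0.50823731 -0.39743557  0.15196903]
[533.86218013 242.03419404]
```

View pics/s4a.png

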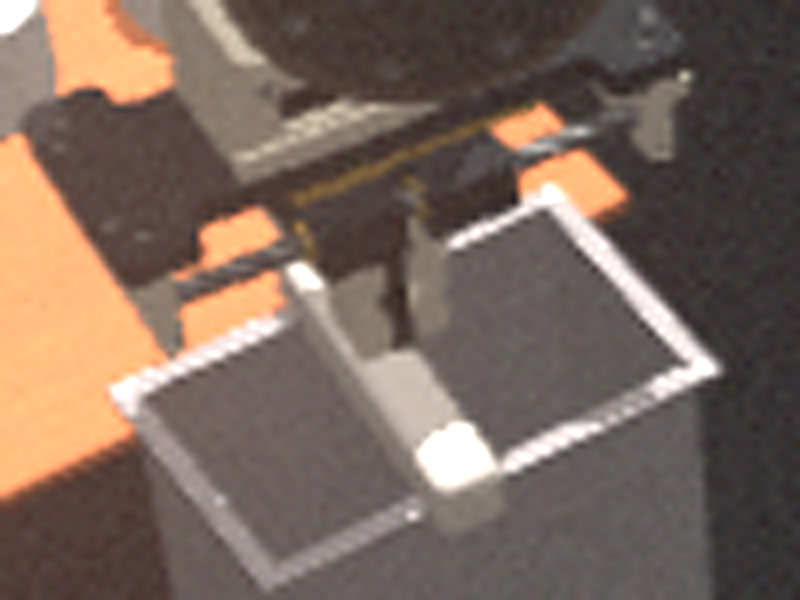

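View pics/t4a.png

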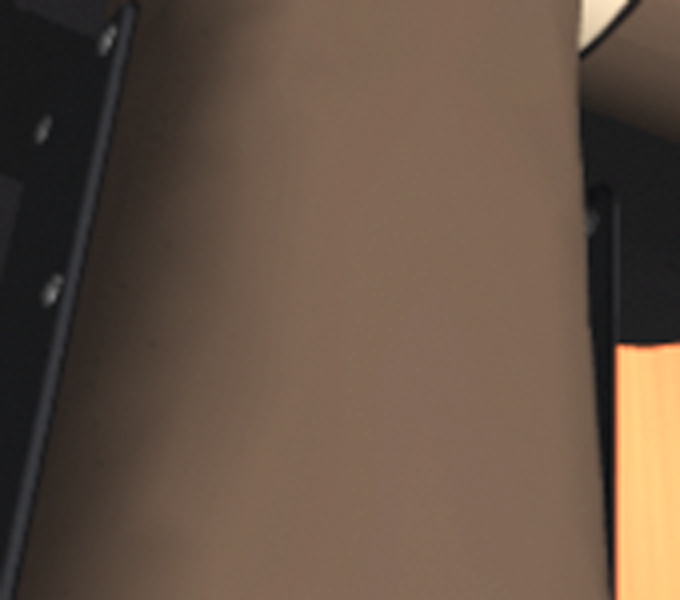

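Run:
```python
from h import *
t,R,s=tool(); c=cap("wrist","w5"); crop(c["image"],220,130,420,420,2.7 and 2,"w5a"); print(s["gripper_width"],s["time_s"],wproj(c,t,t,R),[wproj(c,np.array([.5091,-.3963,z])+np.array([.0815,.9967,0])*a+np.array([.9967,-.0815,0])*b,t,R).round().tolist() for a in (-.065,0) for b in (-.012,.012) for z in (.15,.176)]);
```

```text
0.0003393230082160207 8.8 [316.69175625 278.48002068] [[339.0, 162.0], [342.0, 167.0], [292.0, 162.0], [288.0, 167.0], [337.0, 279.0], [339.0, 300.0], [294.0, 279.0], [291.0, 300.0]]
```

View pics/w5a.png

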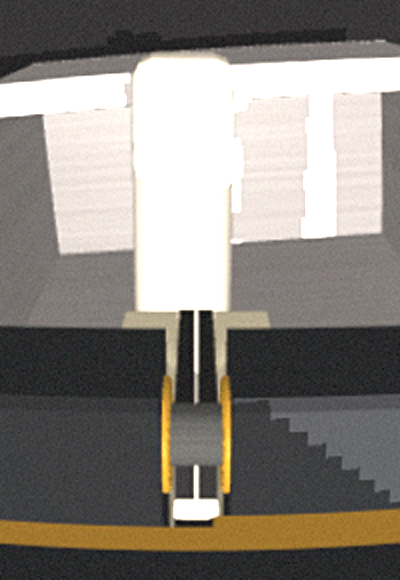

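```bash
python3 -m creep '{"jaw":[0,0,0,0,0,0,0,0,0,0],"translation":[[0,0,0],[0,0,0],[0,0,0],[0,0,0],[0,0,0],[0,0,0],[0,0,0],[0,0,0],[0,0,0],[0,0,0]],"roll":[0,0,0,0,0,0,0,0,0,0]}' 50
python3 - <<'E'
from h import *
t,R,s=tool(); c=cap("wrist","w6"); crop(c["image"],220,130,420,420,2,"w6a")
c=cap("scene","s6"); crop(c["image"],190,90,290,165,8,"s6a")
E
```

```text
time_s: 9.85
tcp_pos: [0.5083, -0.3974, 0.152]
eef_rot: [-60.8, 90.0, 24.7]
contact_force: [-0.6, 0.2, -0.1]
gripper_width: 0.044
```

View pics/w6a.png

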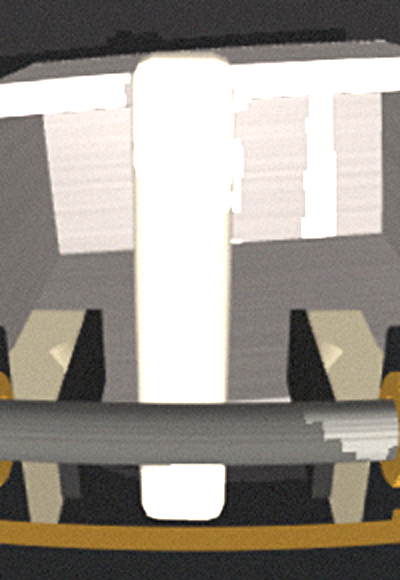

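View pics/s6a.png

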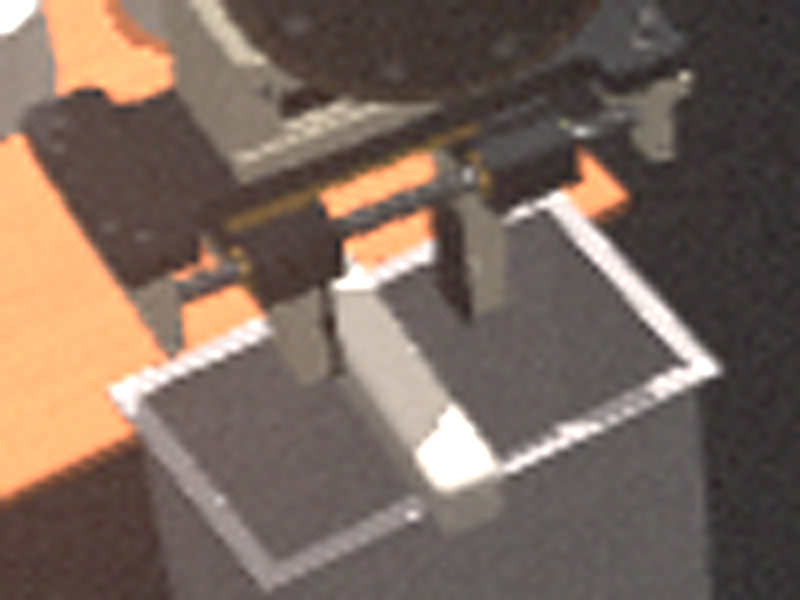

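```bash
python3 - <<'E'
from h import *
t,R,s=tool(); c=cap("wrist"); sc=cap("scene")
for dx in (0,-.01,-.02,-.025,-.03):
  print(dx,[wproj(c,t+R@np.array([dx,b,a]),t,R).round(1).tolist() for a in(-.0095,.0095) for b in(-.022,.022)],[proj(sc,t+R@np.array([dx,b,0])).round(1).tolist() for b in(-.022,.022)])
print(s['joints'])
E
sed -n 1,1p /dev/null
```

```text
0 [[276.4, 262.4], [356.9, 262.4], [277.8, 293.7], [355.7, 293.8]] [[232.4, 142.7], [247.2, 136.7]]
-0.01 [[274.5, 269.1], [358.9, 269.1], [276.0, 301.7], [357.4, 301.7]] [[232.0, 140.1], [246.9, 134.0]]
-0.02 [[272.3, 276.6], [361.0, 276.6], [274.0, 310.3], [359.3, 310.4]] [[231.6, 137.4], [246.6, 131.3]]
-0.025 [[271.1, 280.6], [362.1, 280.6], [273.0, 315.0], [360.3, 315.0]] [[231.4, 136.1], [246.4, 130.0]]
-0.03 [[269.9, 284.8], [363.3, 284.8], [271.9, 319.8], [361.4, 319.9]] [[231.2, 134.7], [246.2, 128.6]]
[-2.07296965e+01  1.93725452e+01 -6.69696362e+00  5.19836644e-04
 -6.39306802e+01  1.62040091e+01]
```

View pics/w6.png

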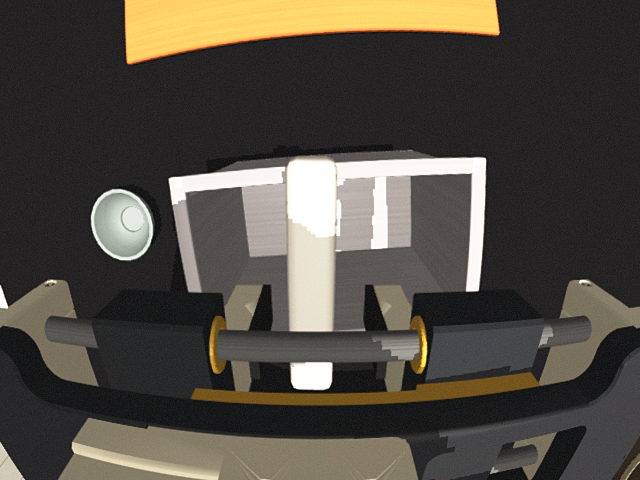

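```bash
python3 -m creep '{"jaw":[0,0,0,0,0,0,1,1,1,1],"translation":[[0.005,0,0],[0.005,0,0],[0.005,0,0],[0.005,0,0],[0.005,0,0],[0,0,0],[0,0,0],[0,0,0],[0,0,0],[0,0,0]],"roll":[0,0,0,0,0,0,0,0,0,0]}' 50
python3 - <<'E'
from h import *
t,R,s=tool(); c=cap("wrist","w7"); crop(c["image"],220,130,420,420,2,"w7a")
c=cap("scene","s7"); crop(c["image"],190,90,290,165,8,"s7a"); print(s["gripper_width"])
E
```

```text
time_s: 11.05
tcp_pos: [0.5086, -0.3976, 0.1273]
eef_rot: [-110.1, 89.9, -24.7]
contact_force: [1.2, -0.8, 1.3]
gripper_width: 0.0236
0.02355365232575483
```

View pics/s7a.png

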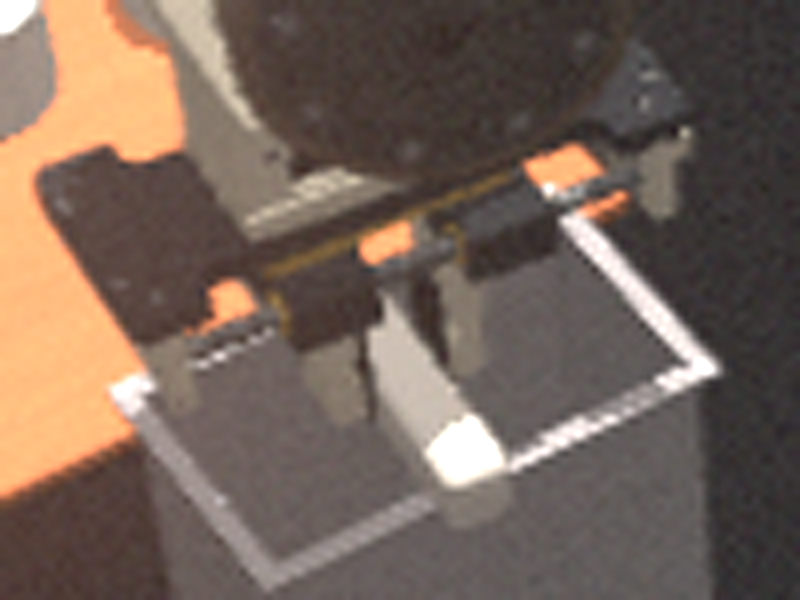

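```bash
python3 -m creep '{"jaw":[1,1,1,1,1,1,1,1,1,1],"translation":[[0,0,0],[-0.01,0,0],[-0.025,0,0],[-0.03,0,0],[-0.03,0,0],[-0.025,0,0],[0,0,0],[0,-0.01,0.04],[0,-0.013,0.045],[0,-0.013,0.045]],"roll":[0,0,0,0,0,0,0,0,0,0]}' 55
python3 -m creep '{"jaw":[1,1,1,1,1,1,1,1,1,1],"translation":[[0,-0.012,0.045],[0,-0.012,0.045],[0,-0.012,0.045],[0,-0.012,0.045],[0,-0.012,0.045],[0,-0.012,0.045],[0,-0.012,0.045],[0,-0.011,0.039],[0,0,0],[0,0,0]],"roll":[0,0,0,0,0,0,0,0,0,0]}' 55
python3 -m creep '{"jaw":[1,1,1,1,1,1,1,1,1,1],"translation":[[0,0,0],[0,0,0],[0,0,0],[0,0,0],[0,0,0],[0,0,0],[0,0,0],[0,0,0],[0,0,0],[0,0,0]],"roll":[-0.146,-0.146,-0.146,-0.146,-0.146,-0.146,-0.146,-0.146,-0.146,-0.146]}' 55
python3 - <<'E'
from h import *
np.set_printoptions(precision=4,suppress=True)
t,R,s=tool(); c=cap("wrist","w8"); print(t,R,s["joints"],s["gripper_width"])
c=cap("scene","s8");c=cap("top","t8")
E
```

```text
time_s: 12.15
tcp_pos: [0.5537, -0.2694, 0.2463]
eef_rot: [71.5, 89.9, 156.9]
contact_force: [1.8, 0.4, -2.3]
gripper_width: 0.0236
time_s: 13.15
tcp_pos: [0.6764, 0.0757, 0.2457]
eef_rot: [109.8, 89.9, -164.6]
contact_force: [-0.7, -0.4, -1.3]
gripper_width: 0.0232
time_s: 14.15
tcp_pos: [0.6763, 0.073, 0.247]
eef_rot: [23.2, 90.0, -167.4]
contact_force: [0.5, 0.1, -1.0]
gripper_width: 0.0235
[0.6763 0.073  0.247 ] [[-0.0006 -0.1844 -0.9829]
 [-0.0001 -0.9829  0.1844]
 [-1.      0.0002  0.0006]] [ 22.5364  19.6239   6.1804  -0.0063 -76.5913  56.8402] 0.023537019207858553
```

View pics/w8.png

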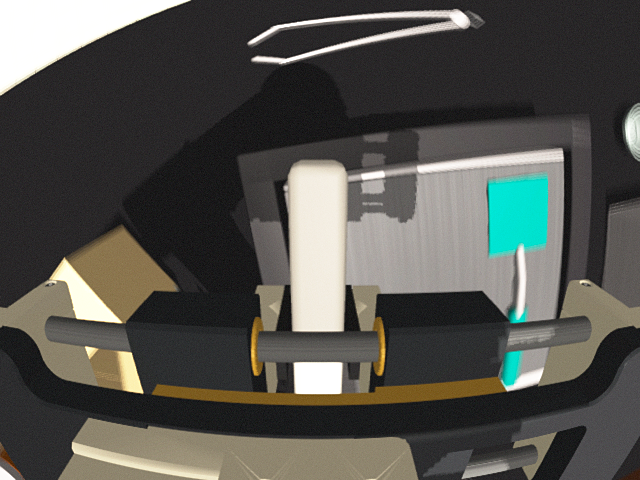

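View pics/s8.png

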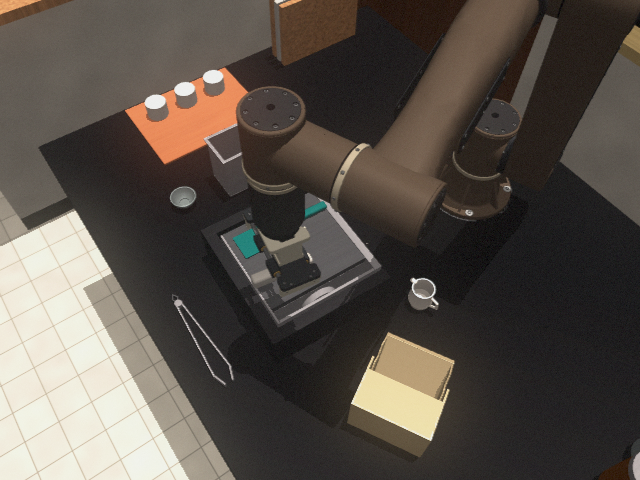

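Run:
```python
from h import *
t,R,s=tool(); c=cap("wrist")
for dz in (-.004,0,.004):
  print(dz,[wproj(c,t+R@np.array([-.0487,b,dz-.065]),t,R).round(1).tolist() for b in(-.012,.012)],[wproj(c,t+R@np.array([-.0227,b,dz-.065]),t,R).round(1).tolist() for b in(-.012,.012)])
im=cv2.imread("pics/w8.png")[:,:,::-1]; crop(im,270,140,370,200,8,"w8a")
```

```text
-0.004 [[283.7, 157.3], [347.3, 157.2]] [[288.9, 152.7], [342.7, 152.6]]
0 [[283.8, 167.7], [347.1, 167.7]] [[289.0, 161.5], [342.6, 161.5]]
0.004 [[284.0, 178.1], [347.0, 178.1]] [[289.1, 170.3], [342.5, 170.3]]
```

View pics/w8a.png

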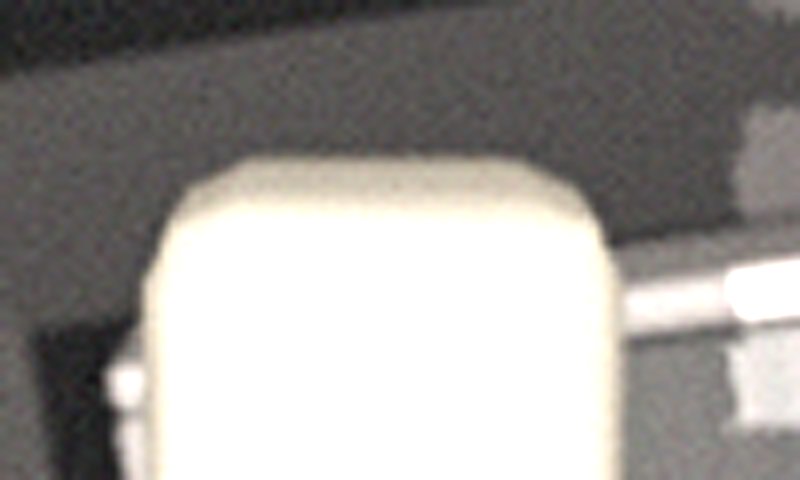

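```bash
python3 -m creep '{"jaw":[1,1,1,1,1,1,1,1,1,1],"translation":[[0,0,0],[0,-0.002,0],[0.02,0,0],[0.025,0,0],[0.01,0,0],[0.01,0,0],[0.01,0,0],[0.01,0,0],[0.01,0,0],[0.01,0,0]],"roll":[-0.137,0,0,0,0,0,0,0,0,0]}' 55
python3 - <<'E'
from h import *
np.set_printoptions(precision=4,suppress=True)
t,R,s=tool(); c=cap("scene","s9"); crop(c["image"],220,240,360,345,5.7 and 5,"s9a"); print(t,R[:,2],s["contact_force"],s["moment"],s["gripper_width"])
c=cap("wrist","w9")
E
```

```text
time_s: 15.35
tcp_pos: [0.6773, 0.0767, 0.1415]
eef_rot: [-163.3, 90.0, 13.6]
contact_force: [0.1, -0.3, -2.0]
gripper_width: 0.0233
[0.6773 0.0767 0.1415] [-0.9986  0.0531 -0.0004] [ 0.0527 -0.3174 -1.9985] [-0.0418 -0.0081 -0.0062] 0.02327866548630589
```

View pics/s9a.png

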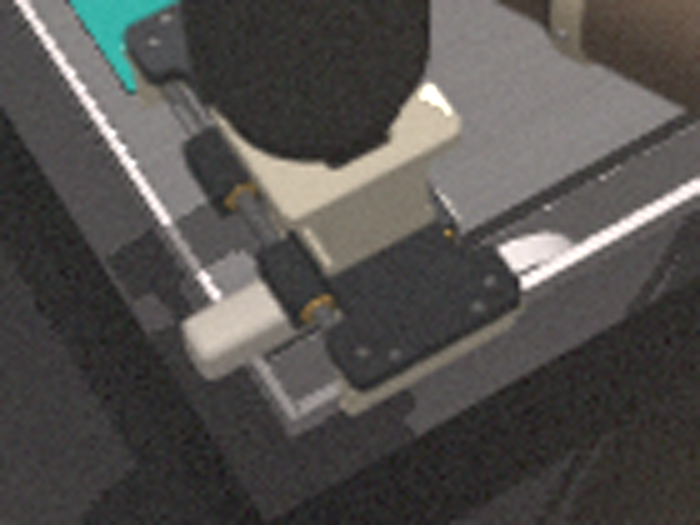

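View pics/w9.png

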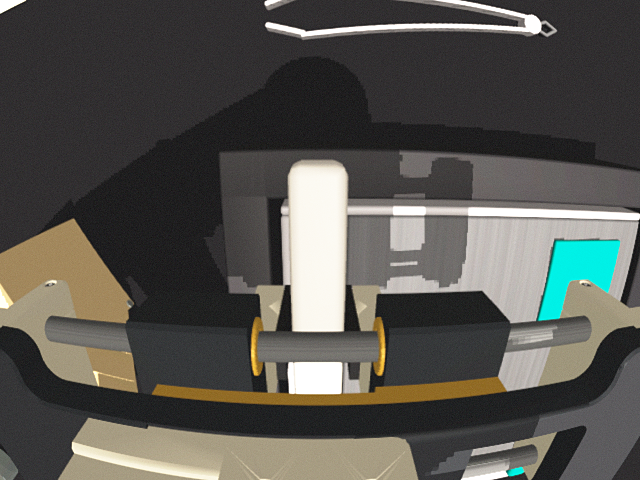

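```bash
python3 -m creep '{"jaw":[1,1,1,1,1,1,1,1,1,1],"translation":[[0.01,0,0],[0.01,0,0],[0.01,0,0],[0,0,0],[0,-0.002,0],[0,-0.002,0],[0,-0.002,0],[0,-0.001,0],[0,0,0],[0,0,0]],"roll":[0,0,0,0,0,0,0,0,0,0]}' 55
python3 -m creep '{"jaw":[1,1,1,1,1,1,1,1,1,1],"translation":[[0,-0.001,0],[0,-0.001,0],[0,-0.001,0],[0,0,0],[0,0,0],[0,0,0],[0,0,0],[0,0,0],[0,0,0],[0,0,0]],"roll":[0,0,0,0,0,0,0,0,0,0]}' 55
```

```text
time_s: 16.45
tcp_pos: [0.6775, 0.0838, 0.1121]
eef_rot: [-150.2, 90.0, 26.8]
contact_force: [-0.1, -1.2, -2.2]
gripper_width: 0.0235
time_s: 17.45
tcp_pos: [0.6777, 0.0867, 0.112]
eef_rot: [158.8, 90.0, -24.3]
contact_force: [-0.2, 0.1, -1.0]
gripper_width: 0.0238
```

```bash
python3 -m creep '{"jaw":[1,1,1,1,1,1,1,1,1,1],"translation":[[0,-0.001,0],[0,-0.001,0],[0,0,0],[0,0,0],[0,0,0],[0,0,0],[0,0,0],[0,0,0],[0,0,0],[0,0,0]],"roll":[0,0,0,0,0,0,0,0,0,0]}' 55
python3 -c "
from h import *
print([ (get_state()['contact_force'].round(2),get_state()['moment'].round(3)) for _ in range(1)])"
```

```text
time_s: 18.45
tcp_pos: [0.6776, 0.0881, 0.112]
eef_rot: [66.1, 90.0, -116.9]
contact_force: [0.1, -5.6, -1.7]
gripper_width: 0.0237
[(array([ 0.05, -5.61, -1.7 ]), array([-2.299, -0.171, -0.034]))]
```

```bash
python3 -m creep '{"jaw":[1,1,1,1,1,1,1,1,1,1],"translation":[[0,0.0032,0],[0,0,0.01],[0,0,0.01],[0,0,0.01],[0,0,0.01],[0,0,0.01],[0,0,0.01],[0,0,0.01],[0,0,0],[0,0,0]],"roll":[0,0,0,0,0,0,0,0,0,0]}' 55
python3 -c "
from h import *
s=get_state();print(s['contact_force'].round(2),s['moment'].round(3)); t=s['tcp_pos'];print(t[0]*.99867-t[1]*.05146,t[0]*.05146+t[1]*.99867)
cap('scene','s10'); c=cap('scene'); crop(c['image'],220,240,380,345,5,'s10a')
"
```

```text
time_s: 19.45
tcp_pos: [0.6078, 0.0893, 0.1123]
eef_rot: [-166.3, 90.0, 10.7]
contact_force: [0.1, 0.3, -1.0]
gripper_width: 0.0233
[ 0.06  0.32 -1.03] [-0.019 -0.047  0.04 ]
0.6023985104508044 0.12049473976176578
```

View pics/s10a.png

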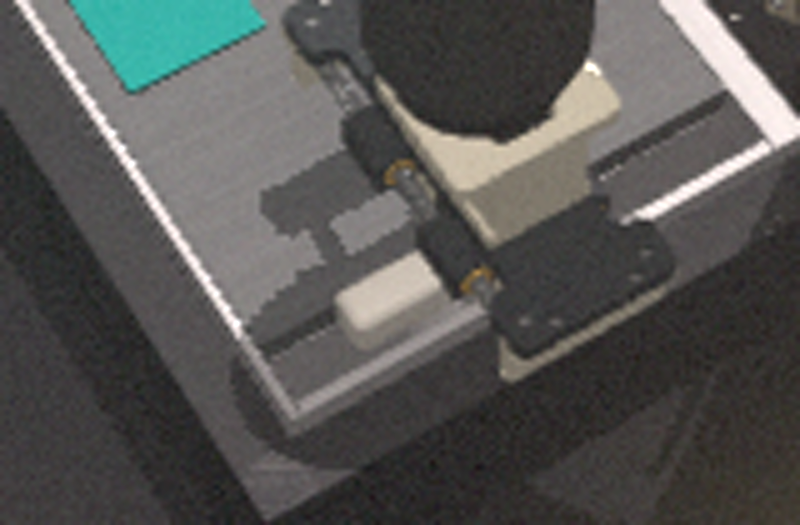

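```bash
python3 -m creep '{"jaw":[1,1,1,1,1,1,1,1,1,1],"translation":[[0,0,0.012],[0,0.0005,0.012],[0,0,0],[0,0,0],[0,0,0],[0,0,0],[0,0,0],[0,0,0],[0,0,0],[0,0,0]],"roll":[0,0,0,-0.08,-0.08,-0.08,-0.08,-0.08,0,0]}' 55
python3 -c "
from h import *
s=get_state();print(s['contact_force'].round(2),s['moment'].round(3)); t=s['tcp_pos'];print(t[0]*.99867-t[1]*.05146,t[0]*.05146+t[1]*.99867)"
```

```text
time_s: 20.55
tcp_pos: [0.5836, 0.09, 0.1121]
eef_rot: [169.2, 90.0, 9.0]
contact_force: [-0.3, 0.0, -1.2]
gripper_width: 0.0234
[-0.35  0.05 -1.23] [-0.08   0.026 -0.011]
0.5782190341400445 0.11991212125312206
```

Rod sits beside the ring with no contact; continuing the turn.

```bash
python3 -m creep '{"jaw":[1,1,1,1,1,1,1,1,1,1],"translation":[[0,0,0],[0,0,0],[0,0,0],[0,0,0],[0,0,0],[0,0,0],[0,0,0],[0,0,0],[0,0,0],[0,0,0]],"roll":[-0.12,-0.12,-0.12,-0.12,-0.12,-0.12,-0.12,-0.1,0,0]}' 55
python3 -c "
from h import *
np.set_printoptions(precision=4,suppress=True)
t,R,s=tool();print(R[:,2],s['joints'],s['contact_force'].round(2),s['moment'].round(3));print(t[0]*.99867-t[1]*.05146,t[0]*.05146+t[1]*.99867)"
```

```text
time_s: 21.55
tcp_pos: [0.5837, 0.09, 0.112]
eef_rot: [137.0, 90.0, 30.5]
contact_force: [-0.4, 0.0, -1.6]
gripper_width: 0.0234
[-0.2837 -0.9589 -0.0001] [ 27.7156  16.4312 -16.6705  -0.0005 -56.8895 135.8013] [-0.35  0.05 -1.64] [-0.067 -0.071  0.045]
0.5782971337887666 0.1199179115944777
```

```bash
python3 -m creep '{"jaw":[1,1,1,1,1,1,1,1,1,1],"translation":[[0,0,0],[0,0,0],[0,0,0],[-0.01,0,0],[-0.01,0,0],[-0.008,0,0],[-0.006,0,0],[0,0,0],[0,0,0],[0,0,0]],"roll":[-0.118,-0.118,0,0,0,0,0,0,0,0]}' 55
python3 -c "
from h import *
np.set_printoptions(precision=4,suppress=True)
t,R,s=tool();print(R[:,2],s['contact_force'].round(2),s['moment'].round(3));print(t[0]*.99867-t[1]*.05146,t[0]*.05146+t[1]*.99867)"
python3 -m creep '{"jaw":[1,1,1,1,1,1,1,1,1,1],"translation":[[-0.005,0,0],[-0.004,0,0],[-0.004,0,0],[-0.004,0,0],[-0.004,0,0],[-0.004,0,0],[0,0,0],[0,0,0],[0,0,0],[0,0,0]],"roll":[0,0,0,0,0,0,0,0,0,0]}' 55
python3 -c "
from h import *
np.set_printoptions(precision=4,suppress=True)
t,R,s=tool();print(R[:,2],s['contact_force'].round(2),s['moment'].round(3));print(t[0]*.99867-t[1]*.05146,t[0]*.05146+t[1]*.99867)
c=cap('scene','s11'); crop(c['image'],220,230,380,345,5,'s11a')"
```

```text
time_s: 22.55
tcp_pos: [0.5835, 0.0899, 0.1456]
eef_rot: [-66.4, 90.0, -159.2]
contact_force: [-0.5, -0.7, -0.9]
gripper_width: 0.0237
[-0.0479 -0.9989  0.0002] [-0.5  -0.74 -0.93] [-0.116 -0.107  0.031]
0.5780585810653538 0.11979432776704048
time_s: 23.55
tcp_pos: [0.5837, 0.09, 0.1708]
eef_rot: [-81.7, 90.0, -174.4]
contact_force: [-0.3, 0.8, -3.0]
gripper_width: 0.0233
[-0.0476 -0.9989  0.    ] [-0.28  0.76 -3.05] [ 0.2   -0.184 -0.038]
0.5782629285838705 0.1199232274836611
```

View pics/s11a.png

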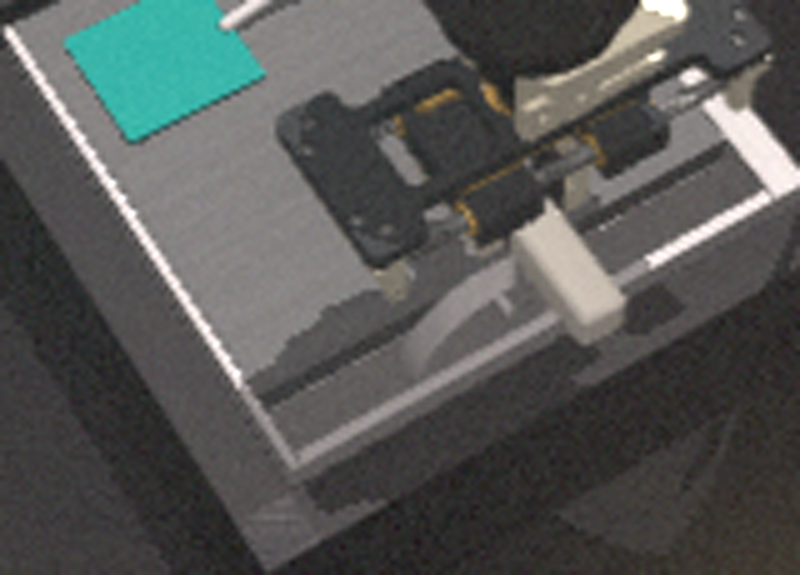

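```bash
python3 -m creep '{"jaw":[1,1,1,1,1,1,1,1,1,1],"translation":[[-0.005,0,0],[-0.01,0,0],[-0.012,0,0],[-0.015,0,0],[-0.015,0,0],[-0.015,0,0],[-0.015,0,0],[-0.015,0,0],[-0.01,0,0],[-0.005,0,0]],"roll":[0,0,0,0,0,0,0,0,0,0]}' 55
python3 -m creep '{"jaw":[1,1,1,1,1,1,1,1,1,1],"translation":[[-0.01,0,0],[-0.01,0,0],[-0.005,0,0],[0,0,0],[0,0,0],[0,0,0],[0,0,0],[0,0,0],[0,0,0],[0,0,0]],"roll":[0,0,0,0,0,0,0,0,0,0]}' 55
python3 -c "
from h import *
np.set_printoptions(precision=4,suppress=True)
t,R,s=tool();print(t,R[:,2],s['contact_force'].round(2),s['moment'].round(3))
c=cap('scene','s12'); crop(c['image'],220,150,380,345,4,'s12a');cap('wrist','w12')"
```

```text
time_s: 24.6
tcp_pos: [0.5841, 0.09, 0.2898]
eef_rot: [111.1, 89.9, 18.4]
contact_force: [-0.7, 0.6, -3.2]
gripper_width: 0.0233
time_s: 25.6
tcp_pos: [0.5837, 0.09, 0.3129]
eef_rot: [-47.0, 90.0, -139.7]
contact_force: [0.2, -0.1, -2.5]
gripper_width: 0.0234
[0.5837 0.09   0.3129] [-0.0476 -0.9989  0.    ] [ 0.23 -0.11 -2.45] [-0.048 -0.127 -0.061]
```

View pics/s12a.png

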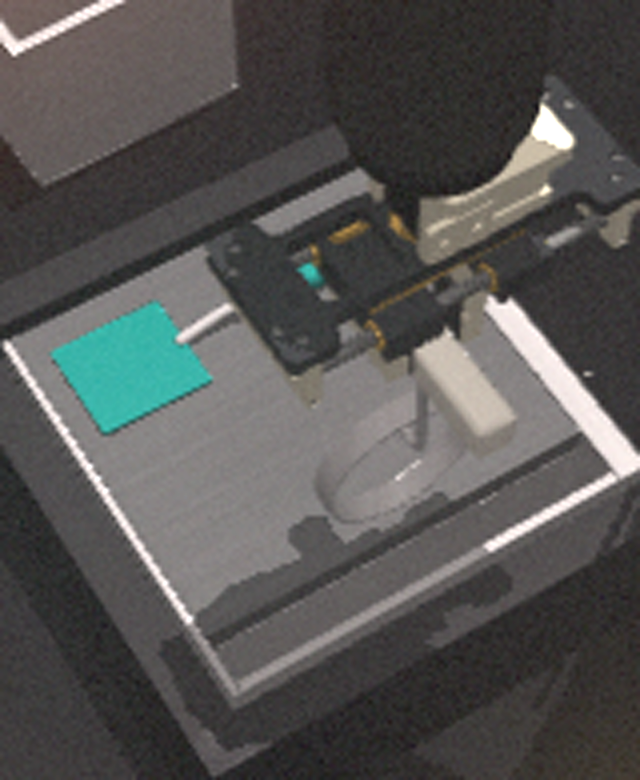

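View pics/w12.png

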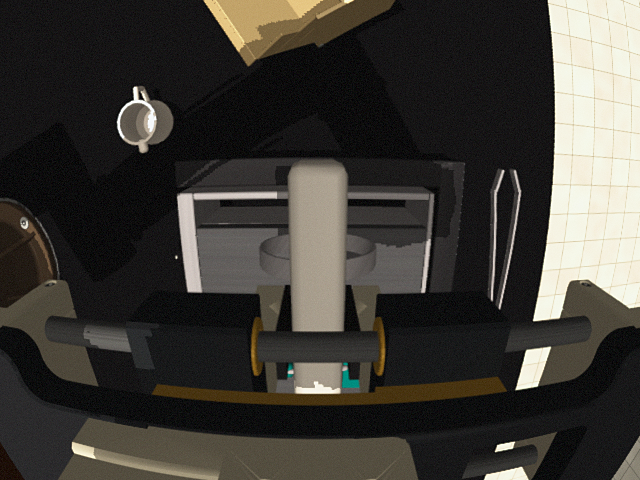

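```bash
python3 -m creep '{"jaw":[1,1,1,1,1,1,1,1,1,1],"translation":[[-0.003,0,0],[-0.003,0,0],[-0.003,0,0],[-0.003,0,0],[-0.003,0,0],[-0.003,0,0],[0,0,0],[0,0,0],[0,0,0],[0,0,0]],"roll":[0.06,0.1,0.12,0.12,0.12,0.12,0.12,0.12,0.09,0.044]}' 55
python3 -m creep '{"jaw":[1,1,1,1,1,1,1,1,1,1],"translation":[[0,-0.005,-0.0015],[0,-0.01,-0.003],[0,-0.015,-0.0045],[0,-0.02,-0.006],[0,-0.024,-0.0075],[0,-0.026,-0.008],[0,-0.026,-0.008],[0,-0.026,-0.008],[0,-0.026,-0.008],[0,-0.022,-0.007]],"roll":[0,0,0,0,0,0,0,0,0,0]}' 55
python3 -c "
from h import *
np.set_printoptions(precision=4,suppress=True)
t,R,s=tool();print(t,R[:,2],s['joints'],s['contact_force'].round(2),s['moment'].round(3))
c=cap('scene','s13')"
```

```text
time_s: 26.7
tcp_pos: [0.5837, 0.09, 0.331]
eef_rot: [11.3, 90.0, -139.7]
contact_force: [-0.2, -0.8, -2.5]
gripper_width: 0.0231
time_s: 27.7
tcp_pos: [0.5388, 0.2972, 0.3309]
eef_rot: [-99.6, 90.0, 109.7]
contact_force: [0.4, -0.5, -2.5]
gripper_width: 0.0235
[0.5388 0.2972 0.3309] [-0.8721 -0.4893 -0.    ] [ 47.0315  11.8296   6.1292  -0.014  -84.2924  72.2644] [ 0.39 -0.52 -2.47] [-0.094 -0.066 -0.021]
```

View pics/s13.png

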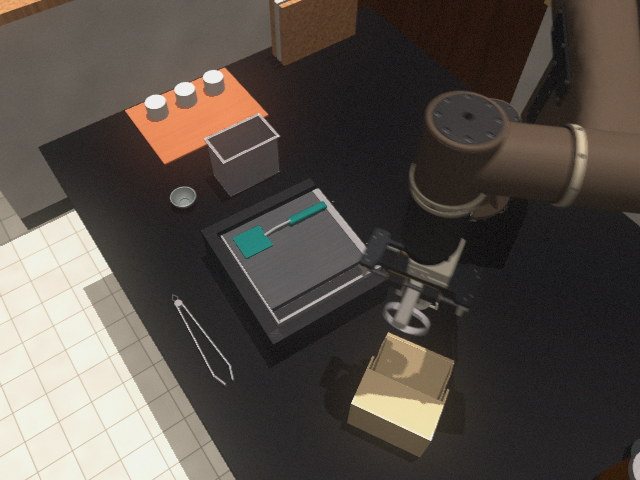

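```bash
python3 -m creep '{"jaw":[1,1,1,1,1,1,1,1,1,1],"translation":[[0,-0.018,-0.006],[0,-0.014,-0.005],[0,-0.01,-0.004],[0,-0.006,-0.001],[0,0,0],[0,0,0],[0,0,0],[0,0,0],[0,0,0],[0,0,0]],"roll":[0,0,0,0,0,0,0,0,0,0]}' 55
python3 -c "
from h import *
np.set_printoptions(precision=4,suppress=True)
t,R,s=tool();o=np.array([.548,.357,0]);d=t-o;print(t,'case',d@[.873,.488,0],d@[-.488,.873,0],s['contact_force'].round(2))
c=cap('scene','s14');crop(c['image'],320,270,480,470,3,'s14a');c=cap('top','t14');crop(c['image'],65,135,265,285,4,'t14a');cap('wrist','w14')"
```

```text
time_s: 28.75
tcp_pos: [0.5306, 0.344, 0.3311]
eef_rot: [-156.4, 90.0, 52.7]
contact_force: [-0.7, -0.4, -2.8]
gripper_width: 0.0231
[0.5306 0.344  0.3311] case -0.021552547033519328 -0.0028275831662215806 [-0.67 -0.44 -2.84]
```

View pics/s14a.png

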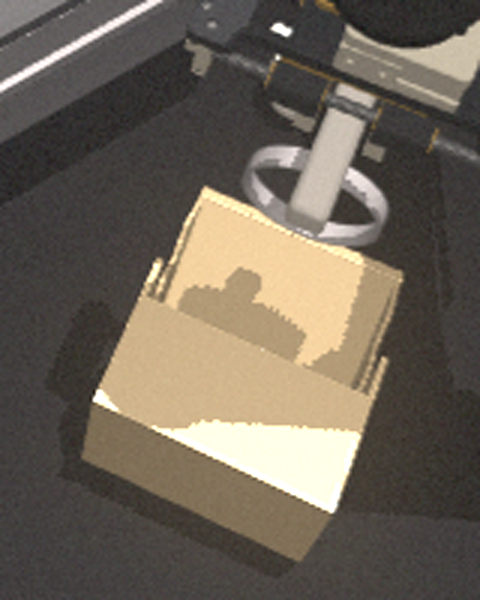

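View pics/t14a.png

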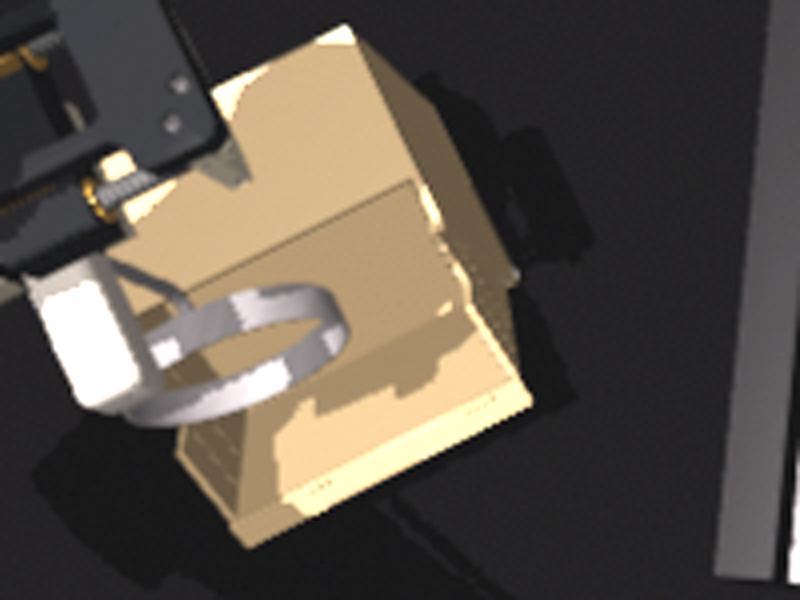

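View pics/w14.png

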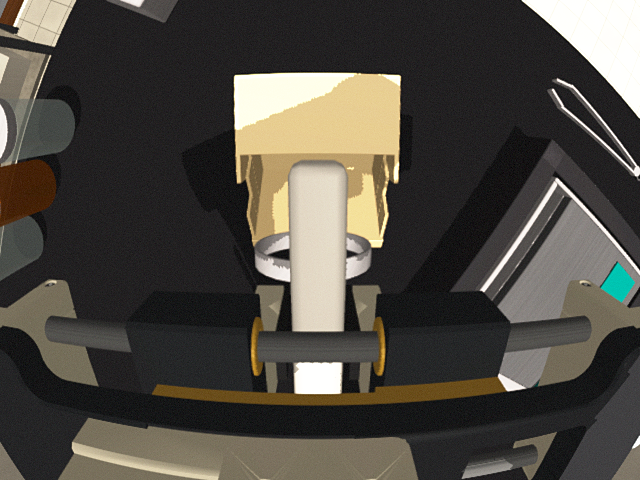

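```bash
python3 -m creep '{"jaw":[1,1,1,1,1,1,1,1,1,1],"translation":[[0.006,0,0],[0.012,0,0],[0.015,0,0],[0.015,0,0],[0.015,0,0],[0.015,0,0],[0.012,0,0],[0.01,0,0],[0.008,0,0],[0.004,0,0]],"roll":[0,0,0,0,0,0,0,0,0,0]}' 55
python3 -m creep '{"jaw":[1,1,1,1,1,1,1,1,1,1],"translation":[[0.004,0,0],[0.004,0,0],[0.004,0,0],[0.004,0,0],[0.004,0,0],[0.004,0,0],[0.004,0,0],[0,0,0],[0,0,0],[0,0,0]],"roll":[0,0,0,0,0,0,0,0,0,0]}' 55
python3 -c "
from h import *
np.set_printoptions(precision=4,suppress=True)
t,R,s=tool();o=np.array([.548,.357,0]);d=t-o;print(t,'case',d@[.873,.488,0],d@[-.488,.873,0],s['contact_force'].round(2),s['moment'].round(3))
c=cap('scene','s15');crop(c['image'],320,270,480,470,3,'s15a');c=cap('top','t15');crop(c['image'],65,135,265,285,4,'t15a');cap('wrist','w15')"
```

```text
time_s: 29.9
tcp_pos: [0.5303, 0.3442, 0.218]
eef_rot: [17.0, 90.0, -133.8]
contact_force: [1.1, 0.9, -2.8]
gripper_width: 0.0235
time_s: 30.9
tcp_pos: [0.5306, 0.3444, 0.1911]
eef_rot: [-178.0, 90.0, 31.2]
contact_force: [-0.2, -0.2, -2.6]
gripper_width: 0.0233
[0.5306 0.3444 0.1911] case -0.02138492062612163 -0.00252348827198494 [-0.2  -0.2  -2.56] [-0.021 -0.162 -0.02 ]
```

View pics/t15a.png

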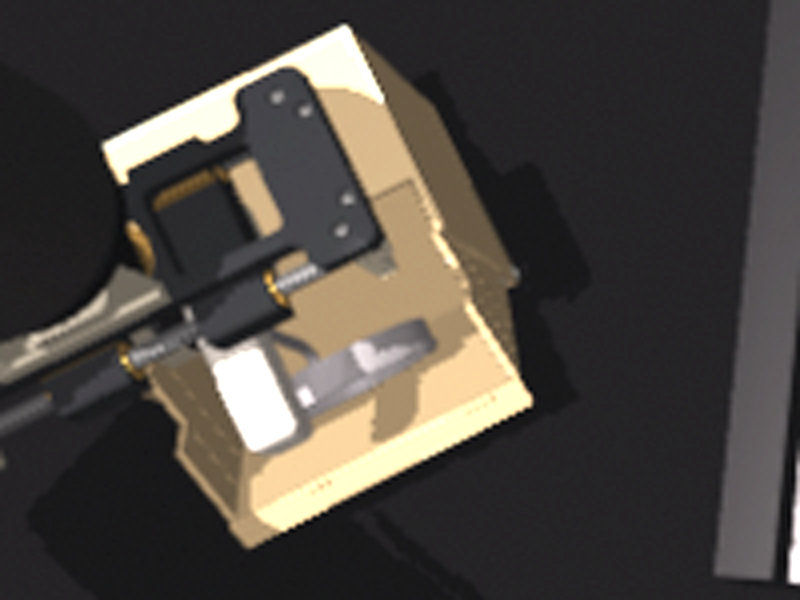

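View pics/s15a.png

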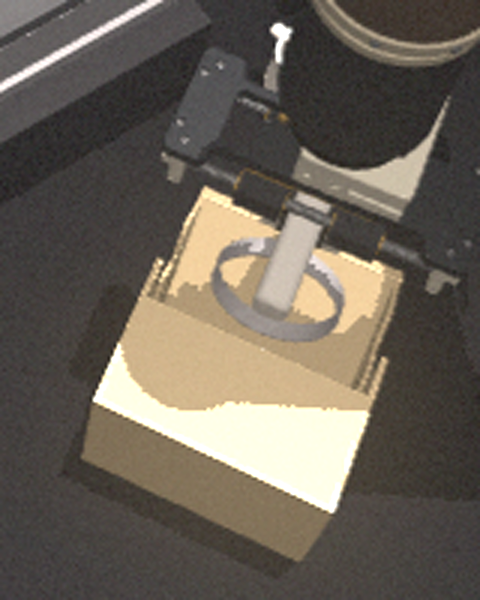

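```bash
python3 -m creep '{"jaw":[1,1,1,1,1,1,1,1,1,1],"translation":[[0.004,0,0],[0.004,0,0],[0.004,0,0],[0.004,0,0.001],[0.004,0,0.002],[0.004,0,0.002],[0.004,0,0.002],[0,0,0],[0,0,0],[0,0,0]],"roll":[0,0,0,0,0,0,0,0,0,0]}' 55
python3 -c "
from h import *
np.set_printoptions(precision=4,suppress=True)
t,R,s=tool();o=np.array([.548,.357,0]);d=t-o;print(t,'case',d@[.873,.488,0],d@[-.488,.873,0],s['contact_force'].round(2),s['moment'].round(3))
c=cap('scene','s16');crop(c['image'],320,270,480,470,3,'s16a');c=cap('top','t16');crop(c['image'],65,135,265,285,4,'t16a');cap('wrist','w16')"
```

```text
time_s: 32.05
tcp_pos: [0.5246, 0.341, 0.1632]
eef_rot: [-168.2, 90.0, 41.0]
contact_force: [0.5, -0.3, -3.1]
gripper_width: 0.0234
[0.5246 0.341  0.1632] case -0.02824993742509581 -0.002489809582497019 [ 0.53 -0.34 -3.05] [ 0.087 -0.234 -0.007]
```

View pics/t16a.png

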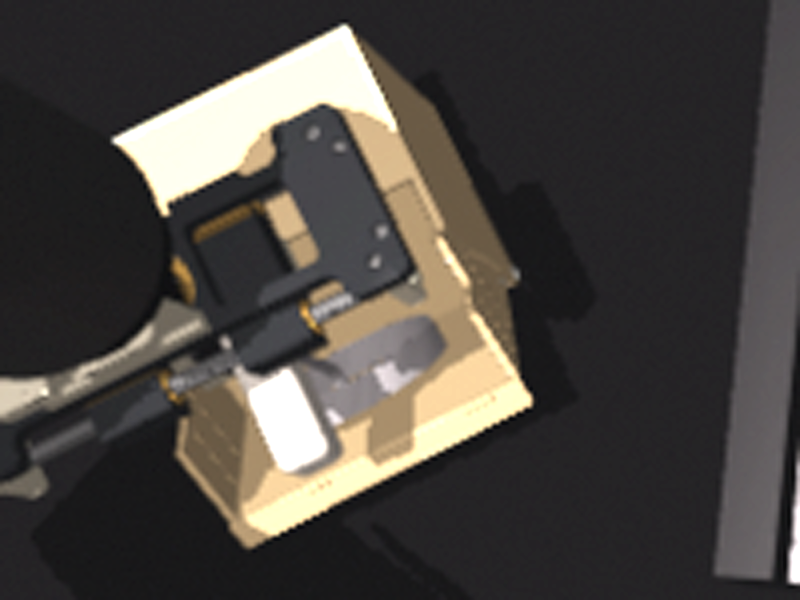

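View pics/s16a.png

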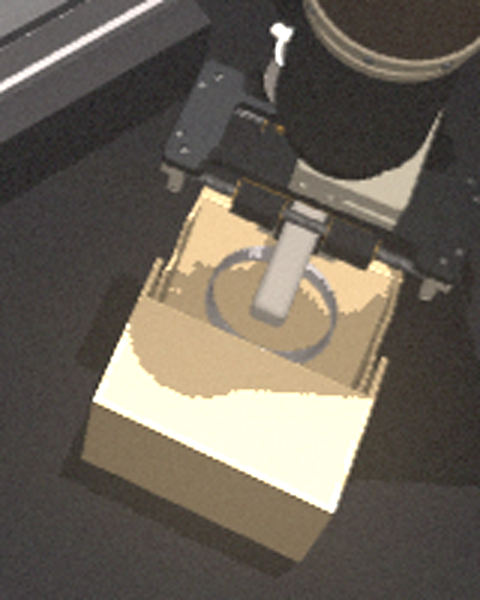

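View pics/w16.png

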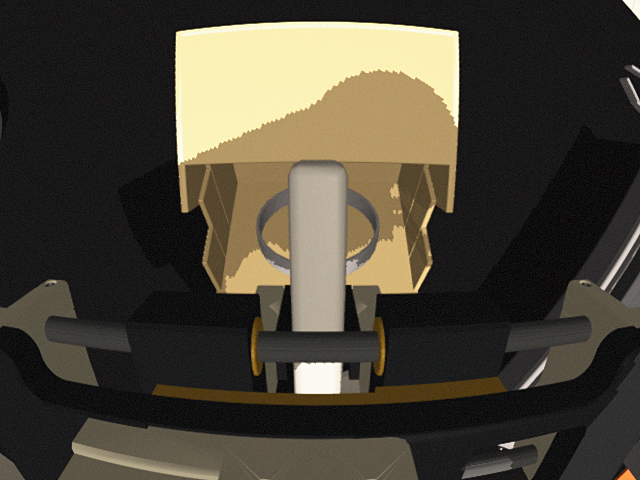

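```bash
python3 -m creep '{"jaw":[1,1,1,1,1,1,1,1,1,1],"translation":[[0.002,0,0.002],[0.002,0,0.002],[0.002,0,0.002],[0.002,0,0.002],[0.002,0,0.002],[0,0,0],[0,0,0],[0,0,0],[0,0,0],[0,0,0]],"roll":[0,0,0,0,0,0,0,0,0,0]}' 55
python3 -c "
from h import *
s=get_state();print(s['contact_force'].round(2),s['moment'].round(3));c=cap('scene','s17');crop(c['image'],320,270,480,470,3,'s17a')"
python3 -m creep '{"jaw":[1,1,1,1,1,1,1,1,1,1],"translation":[[0.0025,0,-0.002],[0.0025,0,-0.002],[0.0025,0,-0.002],[0.0025,0,-0.002],[0.0025,0,-0.002],[0.0025,0,-0.002],[0,0,0],[0,0,0],[0,0,0],[0,0,0]],"roll":[0,0,0,0,0,0,0,0,0,0]}' 55
python3 -c "
from h import *
np.set_printoptions(precision=4,suppress=True)
t,R,s=tool();o=np.array([.548,.357,0]);d=t-o;print(t,'case',d@[.873,.488,0],d@[-.488,.873,0],s['contact_force'].round(2),s['moment'].round(3))
c=cap('scene','s18');crop(c['image'],320,270,480,470,3,'s18a');c=cap('top','t18');crop(c['image'],65,135,265,285,4,'t18a');c=cap('wrist','w18');crop(c['image'],160,130,480,310,2.5,'w18a')"
```

```text
time_s: 33.2
tcp_pos: [0.5157, 0.336, 0.153]
eef_rot: [-178.6, 90.0, 30.6]
contact_force: [0.3, 0.1, -1.4]
gripper_width: 0.0232
[ 0.31  0.08 -1.36] [-0.035 -0.134  0.052]
time_s: 34.25
tcp_pos: [0.5261, 0.3419, 0.1382]
eef_rot: [-160.2, 90.0, 49.0]
contact_force: [0.5, 0.2, -1.9]
gripper_width: 0.0237
[0.5261 0.3419 0.1382] case -0.026482348974390515 -0.00252201134634428 [ 0.46  0.15 -1.93] [-0.093 -0.008  0.011]
```

View pics/t18a.png

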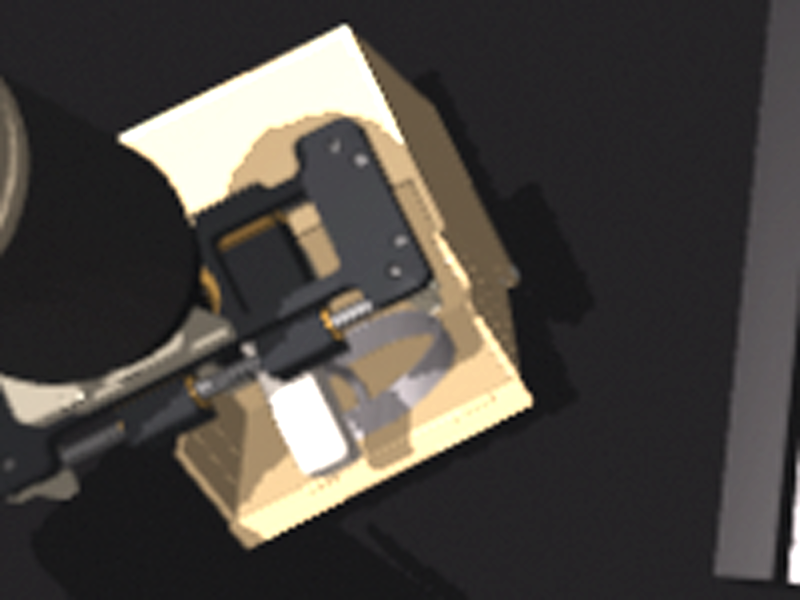

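View pics/s18a.png

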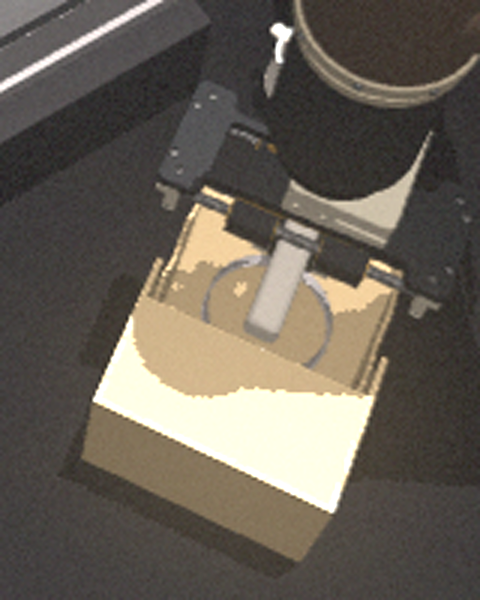

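View pics/w18a.png

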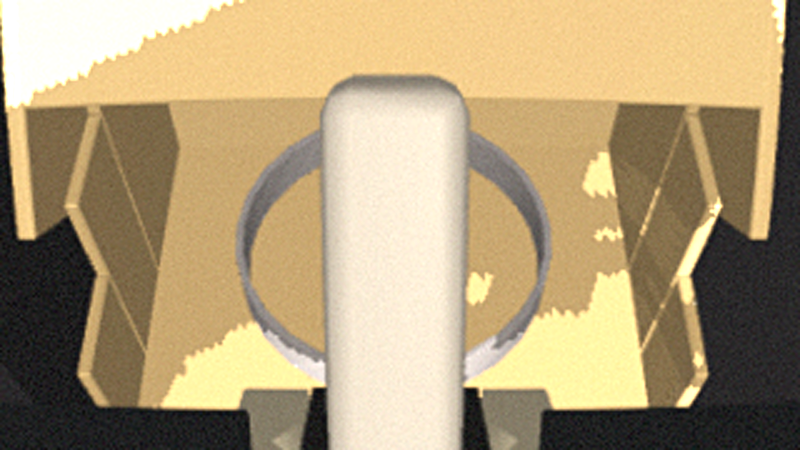

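```bash
python3 -m creep '{"jaw":[1,1,1,1,1,1,1,1,1,1],"translation":[[0.004,0,-0.003],[0.004,0,-0.003],[0,0,-0.004],[-0.003,0,-0.004],[-0.003,0,-0.004],[-0.003,0,-0.004],[-0.003,0,-0.004],[-0.003,0,-0.004],[0,0,-0.004],[0,0,0]],"roll":[0,0,0,0,0,0,0,0,0,0]}' 55
python3 -c "
from h import *
np.set_printoptions(precision=4,suppress=True)
t,R,s=tool();o=np.array([.548,.357,0]);d=t-o;print(t,'case',d@[.873,.488,0],d@[-.488,.873,0],s['contact_force'].round(2),s['moment'].round(3))
c=cap('scene','s19');crop(c['image'],320,270,480,470,3,'s19a');c=cap('top','t19');crop(c['image'],65,135,265,285,4,'t19a');c=cap('wrist','w19');crop(c['image'],160,130,480,310,2.5,'w19a')"
```

```text
time_s: 35.4
tcp_pos: [0.5562, 0.3587, 0.1449]
eef_rot: [-167.3, 90.0, 41.8]
contact_force: [0.6, 0.4, -2.8]
gripper_width: 0.0235
[0.5562 0.3587 0.1449] case 0.007983449122898254 -0.0025397770674343576 [ 0.63  0.45 -2.83] [-0.101  0.013 -0.02 ]
```

View pics/t19a.png

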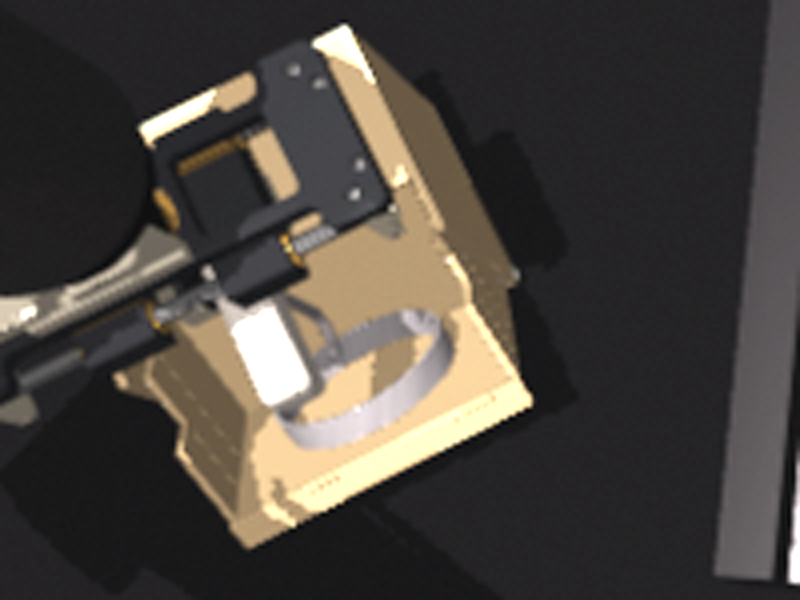

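View pics/w19a.png

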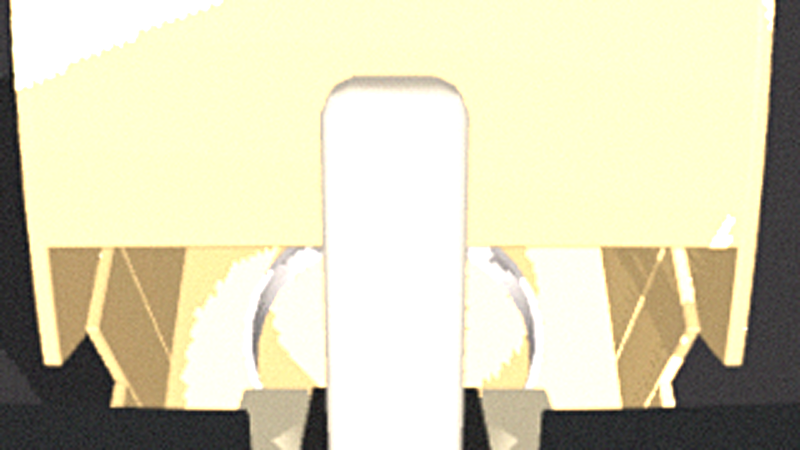

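View pics/s19a.png

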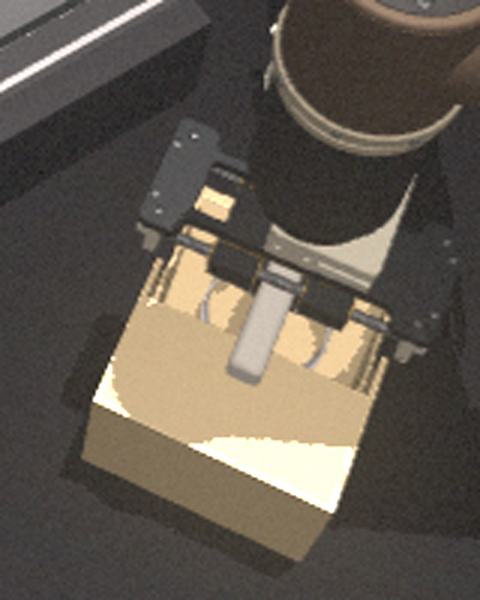

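```bash
python3 -m creep '{"jaw":[1,1,1,1,1,1,1,1,1,1],"translation":[[-0.003,0,0],[-0.004,0,0],[-0.005,0,0],[-0.006,0,0],[-0.006,0,0],[-0.006,0,0],[0,0,0],[0,0,0],[0,0,0],[0,0,0]],"roll":[0,0,0,0,0,0,0,0,0,0]}' 55
python3 -c "
from h import *
np.set_printoptions(precision=4,suppress=True)
t,R,s=tool();print(s['contact_force'].round(2),s['moment'].round(3))
c=cap('scene','s20');crop(c['image'],320,270,480,470,3,'s20a');c=cap('top','t20');crop(c['image'],65,135,265,285,4,'t20a')"
```

```text
time_s: 36.55
tcp_pos: [0.5556, 0.3583, 0.1746]
eef_rot: [13.2, 90.0, -137.7]
contact_force: [-0.0, 0.1, -1.7]
gripper_width: 0.0234
[-0.04  0.13 -1.74] [ 0.015 -0.064 -0.011]
```

View pics/t20a.png

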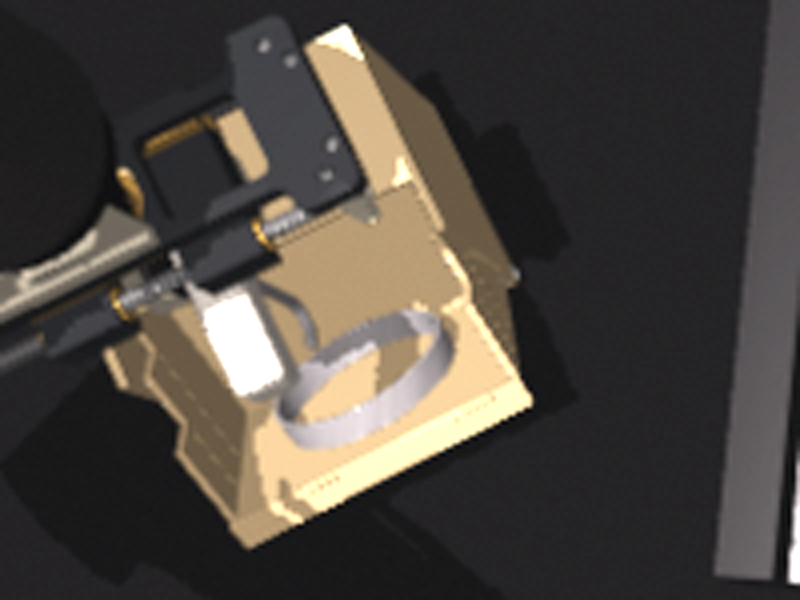

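View pics/s20a.png

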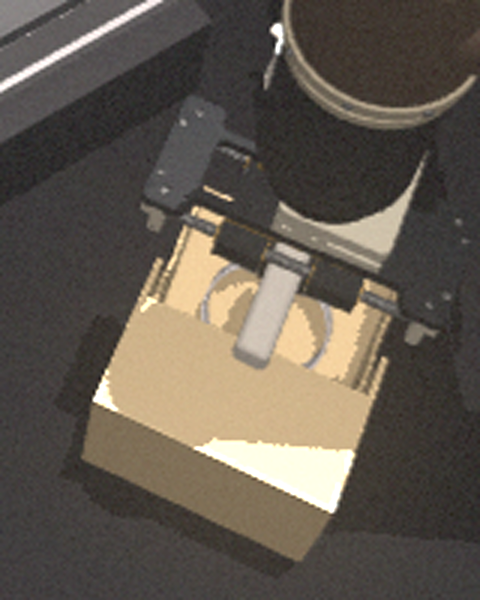

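```bash
python3 -m creep '{"jaw":[1,1,1,1,1,1,1,1,1,1],"translation":[[-0.015,0,0],[-0.025,0,0],[-0.03,0,0],[-0.015,0,0],[0,0.02,0.013],[0,0.035,0.023],[0,0.04,0.026],[0,0.04,0.026],[0,0.04,0.026],[0,0.04,0.026]],"roll":[0,0,0,0,0,0,0,0,0,0]}' 55
python3 -m creep '{"jaw":[1,1,1,1,1,1,1,1,1,1],"translation":[[0,0.04,0.026],[0,0.04,0.026],[0,0.04,0.026],[0,0.04,0.026],[0,0.04,0.026],[0,0.04,0.026],[0,0.04,0.026],[0,0.04,0.026],[0,0.04,0.026],[0,0.03,0.018]],"roll":[0,0,0,0,0,0,0,0,0,0]}' 55
python3 -m creep '{"jaw":[1,1,1,1,1,1,1,1,1,1],"translation":[[0,0.02,0.013],[0,0.01,0.008],[0,0,0],[0,0,0],[0,0,0],[0,0,0],[0,0,0],[0,0,0],[0,0,0],[0,0,0]],"roll":[0,0,0.14,0.14,0.14,0.14,0.14,0.14,0.14,0.14]}' 55
python3 -m creep '{"jaw":[1,1,1,1,1,1,1,1,1,1],"translation":[[0,0,0],[0,0,0],[0,0,0],[0,0,0],[0,0,0],[0,0,0],[0,0,0],[0,0,0],[0,0,0],[0,0,0]],"roll":[0.14,0.14,0.14,0.14,0.14,0.14,0.14,0.06,0,0]}' 55
python3 -c "
from h import *
np.set_printoptions(precision=4,suppress=True)
t,R,s=tool();print(t,R);d=np.array([.5086,-.3976,.1273])-t;print(R.T@d, np.degrees(np.arctan2(R[1,2],R[0,2])),s['joints'])"
```

```text
time_s: 37.65
tcp_pos: [0.5378, 0.1007, 0.2601]
eef_rot: [170.6, 90.0, 19.8]
contact_force: [1.4, -0.6, -1.2]
gripper_width: 0.0235
time_s: 38.65
tcp_pos: [0.5077, -0.3636, 0.2598]
eef_rot: [2.3, 90.0, -148.6]
contact_force: [0.1, 0.3, -1.6]
gripper_width: 0.0235
time_s: 39.65
tcp_pos: [0.5048, -0.3967, 0.26]
eef_rot: [-88.7, 90.0, 56.0]
contact_force: [-0.6, 0.4, -2.9]
gripper_width: 0.0236
time_s: 40.65
tcp_pos: [0.5048, -0.3969, 0.26]
eef_rot: [-61.1, 90.0, 24.5]
contact_force: [0.3, -0.2, -1.8]
gripper_width: 0.0236
[ 0.5048 -0.3969  0.26  ] [[ 0.0001 -0.997   0.0774]
 [ 0.0001  0.0774  0.997 ]
 [-1.     -0.0001  0.0001]]
[ 0.1327 -0.0038 -0.0004] 85.56033699622799 [-20.8036  15.6133   2.2038  -0.0059 -76.5848  16.3653]
```

```bash
python3 -m creep '{"jaw":[1,1,1,1,1,1,1,1,1,1],"translation":[[0,-0.004,0],[0.02,0,0],[0.025,0,0],[0.025,0,0],[0.025,0,0],[0.02,0,0],[0.01,0,0],[0.004,0,0],[0.002,0,0],[0,0,0]],"roll":[0,0,0,0,0,0,0,0,0,0]}' 55
python3 -c "
from h import *
c=cap('scene','s21');crop(c['image'],180,90,300,200,5,'s21a')"
```

```text
time_s: 41.65
tcp_pos: [0.5093, -0.3979, 0.1298]
eef_rot: [-116.1, 89.9, -30.6]
contact_force: [0.5, -0.3, -1.4]
gripper_width: 0.0237
```

View pics/s21a.png

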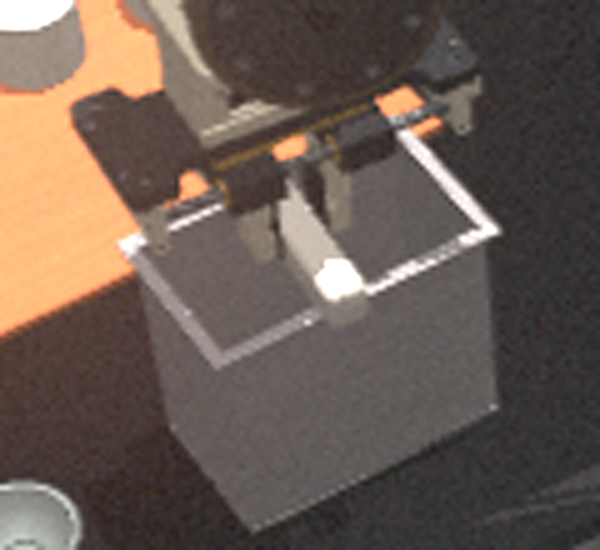

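```bash
python3 -m creep '{"jaw":[1,1,1,1,1,1,1,1,1,1],"translation":[[0.001,0,0],[0.001,0,0],[0.001,0,0],[0,0,0],[0,0,0],[0,0,0],[0,0,0],[0,0,0],[0,0,0],[0,0,0]],"roll":[0,0,0,0,0,0,0,0,0,0]}' 55
```

```text
time_s: 42.7
tcp_pos: [0.509, -0.3978, 0.1273]
eef_rot: [-122.2, 89.9, -36.7]
contact_force: [-0.7, 3.1, 4.6]
gripper_width: 0.0235
```

Contact at the expected height (4.6 N up). Release, open, and lift.

```bash
python3 -m creep '{"jaw":[0.5,0.3,0.1,0,0,0,0,0,0,0],"translation":[[0,0,0],[0,0,0],[0,0,0],[0,0,0],[0,0,0],[0,0,0],[0,0,0],[-0.01,0,0],[-0.02,0,0],[-0.03,0,0]],"roll":[0,0,0,0,0,0,0,0,0,0]}' 20
python3 -m creep '{"jaw":[0,0,0,0,0,0,0,0,0,0],"translation":[[-0.04,0,0],[-0.04,0,0],[0,0,0.04],[0,0,0.045],[0,0,0.045],[0,0,0.045],[0,0,0.04],[0,0,0],[0,0,0],[0,0,0]],"roll":[0,0,0,0,0,0,0,0,0,0]}'
python3 -c "
from h import *
c=cap('scene','s22');crop(c['image'],180,90,300,200,5,'s22a');c=cap('top','t22');crop(c['image'],450,170,620,320,4,'t22a')"
```

```text
time_s: 43.7
tcp_pos: [0.5079, -0.3972, 0.1857]
eef_rot: [69.0, 89.8, 154.4]
contact_force: [0.8, 0.0, 0.6]
gripper_width: 0.0438
time_s: 44.7
tcp_pos: [0.5259, -0.1839, 0.2664]
eef_rot: [-109.0, 90.0, -23.6]
contact_force: [0.4, -0.6, -0.6]
gripper_width: 0.0436
```

View pics/s22.png

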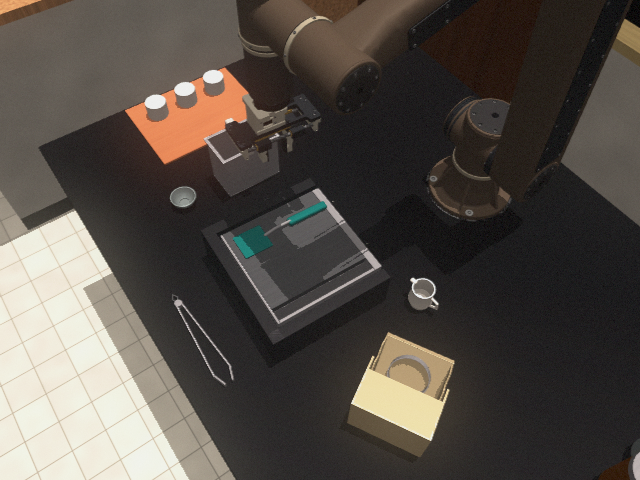

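View pics/t22.png

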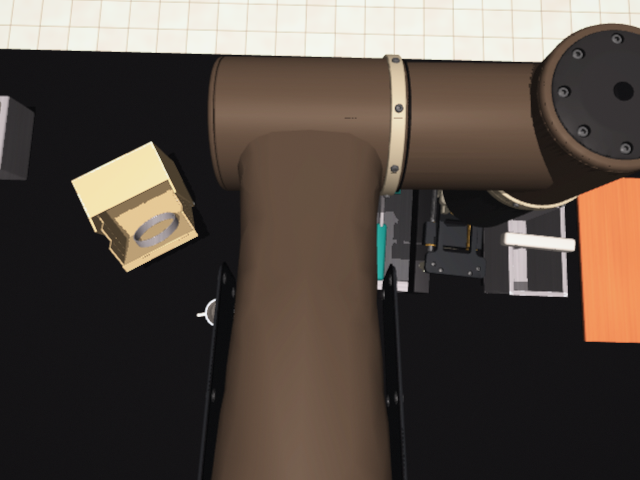

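View pics/s22a.png

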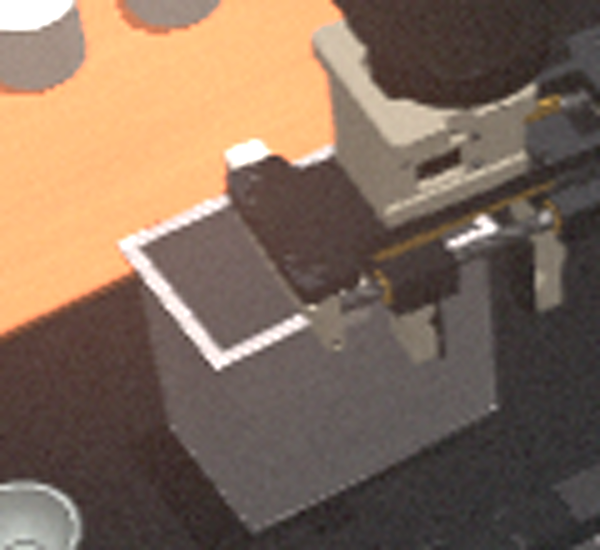

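```bash
python3 -c "
from h import *
s=get_state();print(s['time_s'],s['qd'].round(2));print(close_job())"
```

```text
44.8 [-0.15  0.14 -0.21 -0.16  0.12 -0.07]
the job is handed in; nothing more can be done
None
```

I fished the ring out of the gap with the hook, lowered it into the open bin and unhooked it there. The hook is back across the pan's long rims, and I handed the job in at 44.8 s of the 72 s allowed.

- **Route:** I felt the cheek wall with the rod and slid the rod down the wider side, cheek to ring. I turned the tip through the ring and lifted. In the bin I let the ring lean on the front panel and backed the hook out.
- **Last checks:** The final scene and top pictures show the ring lying in the tub against the front panel, with the bin still open as it was. The handle lies across the pan's long rims at its original place. It touched down at its starting height, with 4.6 N upward. The turner, creamer and pinch bowl look to be where they started; in the top picture the arm hid the bowl and most of the turner, so those rest on the scene picture. The fingers never touched the ring, and the forces I read stayed below about 6 N.
- **What disagreed:** The fingers really end about 28 mm behind the reported TCP (tool point), as two cameras showed. Because of this my first two grasps closed on air just above the handle. I lowered 25 mm more, got a 23.6 mm grip on the handle, and used that offset for the rest of the job.

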